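# Change over the UV instrument steriliser: unload, reload, shut the lid, start

## Robot

A 7-joint arm with a two-finger parallel gripper is mounted at the origin on the work surface. World frame = base frame: x ahead of the robot, y to its left, z up, the work surface at z = 0. Lengths are in m, angles in rad, forces in N, time in s.
With the tool pointing down it reaches from about 0.425 to 0.925 m from the base axis. Payload 6.8 kg.
Tool frame: the origin (TCP) lies between the finger pads; the fingertips stand r.tcp_to_tips ahead of it and the grasp point (between the pads) lies 3 mm ahead of it (r.tcp_to_tips is the distance from the TCP to the fingertips, in m); z points along the fingers, y is the line along which they close (so a half turn about z gives the same grasp; the last joint's range is limited). The gripper opens to 85 mm and grips with 20 to 120 N. Pads are 22 mm wide; open, the fingers measure 114 mm over their backs; the gripper's body (76 mm by 85 mm) begins 54 mm behind the grasp point. The pads swing forward as they close: fully open they stand 13 mm farther back than shut.
Start: joints at [-1.258, 0.477, 0.022, 1.555, -0.011, 1.109, -0.083], TCP at [0.276, 0.616, 0.253] pointing down, gripper open.
Joint ranges: [-2.96, 2.96], [-0.34, 2.1], [-1.41, 1.46], [0.24, 2.44], [-1.37, 4.51], [0.17, 1.92], [-2.96, 2.96]. Speed limits (rad/s): [2.39, 2.39, 3.14, 3.14, 3.14, 3.14, 3.14].

## Interface

Orientations are given as a rotation vector (axis times angle).
In Python, from bench import r gives the robot as it stands. The module is installed in compiled form; this text tells all that it offers.
- The arm moves only by the tool step_arm, never from a script. Its argument "moves" is a list of rows, each an object of numbers: "rx", "ry", "rz": the turn, a rotation vector about the tool's x, y, z in degrees; "dx", "dy", "dz": the shift along the tool's x, y, z in mm; "gripper": the opening, from -1 (shut) to 1 (fully open). In form: [{"rx": .., "ry": .., "rz": .., "dx": .., "dy": .., "dz": .., "gripper": ..}, ...]. A call has 1 to 20 rows; each row shifts and turns the commanded pose from where the row before left it, along the tool's axes as they then stand; what a row does not reach is not made up. A row lasts 1/8 s, in which the tool goes at most 62.5 mm and 10.7 degrees, less where a joint would pass 70% of its speed; a pose out of reach is approached as far as the arm can. A call is refused whole if a number of a shift passes 62.5 or a number of a turn 10.7, either way. A call with a gripper value outside its range is refused whole. The fingers move at their own pace and stop on an object; "grip_force" is the grip in N (left out, the last holds). Time passes only in rows, so rows that do not move let the fingers close. It gives the time, the measured TCP pose, the force, the opening and the grip force at its end, in the units of the state.
- r.get_obs(): the state, without advancing time (a new reading comes with each control period).
- r.grab_frame(name): name is "scene" or "side" or "wrist"; returns the picture (384x512x3 uint8, blue, green, red); there is no depth.
- r.camera_info(name): a dict with "mtx" (3x3 intrinsics, pixels), "D" ([k1, k2, p1, p2, k3] as OpenCV has them; the pictures are not rectified), "rvec" (rotation vector, rad) and "tvec" (3), from world to camera coordinates, as OpenCV has them. Camera axes: x right, y down, z forward; pixel columns grow to the right and rows downward; lengths in m; the calibration is good to about 2 mm. A picture is of the moment at which its call begins: read the wrist's pose just before it. camera_info takes no time and is no camera call; for the wrist camera it gives the pose at the moment of the call.
- r.hand_in(): hands the job in; it is judged then, once.
The state is a dict: "clock": time; "joints": joint angles; "qvel": joint speeds; "tau": joint torques, N m; "tcp_pos": TCP position; "orientation": TCP orientation; "contact_force": force on the tool from outside, world axes, zero at the start; "moment": the same for the moment, N m; "grip_width": finger opening in m; "gripper_force": force on a finger pad.
Only numpy, scipy, OpenCV 4.12 (cv2) and the standard library are available. Lean on these libraries where they do the work, as an engineer would, in place of code of your own. Each camera call takes 0.05 s, during which the arm holds its last target. There are 200 camera calls.

## Task

The UV steriliser has finished: first take the sterilised instruments out of its chamber and lay them on the mat in an even, straight row, each centred between the two marks of its own colour. When all of them are out, lay the used instruments from the bench in the chamber, each across both rails, square to them and centred on the marks of its own colour. Then bring the lid down without slamming it, press it fully shut past its catch, and only then press the start button. Leave the other things on the bench where they are.

Things in the scene. Friction and masses are not known exactly. Their poses are not given: they have to be found in the camera images.
- steriliser: White UV instrument steriliser, fixed, its front roughly to the robot's right. Origin: under the chamber's centre, at bench height; -x to its front, +x to the lid hinge. Chamber inside 192 (x) by 260 (y), floor 50, rim 95 above the bench, walls 8 thick. Grey front panel: x -165 to -104, top 85 above the bench. A spring catch stands at x -112, y 0, 34 wide, top 118 above the bench.
- lid (a joint): Lid hinge angle (rad): 0 shut behind the catch; starts standing open at 1.5 to 1.85, stop at 1.95. Stiff hinge, stays where left: at the front edge about 4 N lifts it, 1 N lowers it. At about 0.06 rad its striker meets the catch; about 9 to 13 N down near the front edge presses it past, and below about 0.03 rad it snaps shut and is held.
- lid_hinge (a point): Middle of the lid's hinge axis, which runs along the steriliser's y at its x +112, 97 above the bench. The lid is a white tray, mouth down when shut, 220 by 276, 30 high, 0.35 kg, lamp tubes inside; it reaches 216 from the axis to the front; shut, its flat top is 127 above the bench.
- lid_front (a point): A point on the lid's flat outer face, 190 from the hinge axis, 90 from the lid's middle line to the steriliser's +y side. Moves with the lid; on the middle line at the same 190 is a dark bar handle, 10 thick, 100 long along the steriliser's y, its centre 25 off the face; z of its frame is the outward normal of the face.
- start (a joint): Travel (m) of the green start button on the front panel: 0 out, 0.006 fully down; spring return, 5 N when fully down.
- start_top (a point): Centre of the start button's top, 28 in diameter, pressed downwards; 107 above the bench.
- mat: Pale blue-grey silicone instrument mat lying fixed on the bench, 190 (x) by 270 (y), 3 thick. Origin: centre of its underside. Coloured marks 22 long, 14 wide at both ends (x about -83 and +83) of three places 95 apart along y: blue y -95, red 0, yellow +95.
- place_blue (a point): The blue place on the mat: middle between its two blue marks, on the mat's top (mat frame x 0, y -95, z 3; same axes).
- place_red (a point): The red place on the mat: middle between its two red marks, on the mat's top (mat frame x 0, y 0, z 3; same axes).
- place_yellow (a point): The yellow place on the mat: middle between its two yellow marks, on the mat's top (mat frame x 0, y 95, z 3; same axes).
- place_green (a point): The green place in the chamber: midway between the two green rail marks, at rail-top height (steriliser frame x 0, y -70, z 62; same axes). Two grey rubber rails run along the steriliser's y at x -45 and +45, 12 wide, flat tops 12 above the chamber floor; marks 22 wide, 70 apart.
- place_black (a point): The black place in the chamber: midway between the two black rail marks, at rail-top height (steriliser frame x 0, y 0, z 62; same axes). Two grey rubber rails run along the steriliser's y at x -45 and +45, 12 wide, flat tops 12 above the chamber floor; marks 22 wide, 70 apart.
- place_white (a point): The white place in the chamber: midway between the two white rail marks, at rail-top height (steriliser frame x 0, y 70, z 62; same axes). Two grey rubber rails run along the steriliser's y at x -45 and +45, 12 wide, flat tops 12 above the chamber floor; marks 22 wide, 70 apart.
- forceps: Steel tweezers with a BLUE silicone grip sleeve. 150 long along x, 7 high; the sleeve is 48 long, 14 wide, 12 high, at the middle. Origin: centre of the underside. About 70 g. Sterilised: starts in the chamber, lying across both rails. Belongs on the mat, on the two blue marks, either end first. May be absent.
- scissors: Closed dissecting scissors with a RED grip sleeve; two finger rings (together 40 wide) at the -x end. 150 long along x, 7 high; the sleeve is 48 long, 14 wide, 12 high, at the middle. Origin: centre of the underside. About 70 g. Sterilised: starts in the chamber, lying across both rails. Belongs on the mat, on the two red marks, either end first. May be absent.
- scalpel_handle: Flat steel scalpel handle without blade, with a YELLOW grip sleeve. 150 long along x, 7 high; the sleeve is 48 long, 14 wide, 12 high, at the middle. Origin: centre of the underside. About 70 g. Sterilised: starts in the chamber, lying across both rails. Belongs on the mat, on the two yellow marks, either end first. May be absent.
- scoop: Steel sample scoop with a WHITE grip sleeve; bowl 22 wide at the +x end. 150 long along x, 7 high; the sleeve is 48 long, 14 wide, 12 high, at the middle. Origin: centre of the underside. About 70 g. Used: starts on the bench. Belongs across the rails in the chamber, on the two white marks, either end first. May be absent.
- spatula: Steel spatula with a BLACK grip sleeve; blade 20 wide at the +x end. 150 long along x, 7 high; the sleeve is 48 long, 14 wide, 12 high, at the middle. Origin: centre of the underside. About 70 g. Used: starts on the bench. Belongs across the rails in the chamber, on the two black marks, either end first. May be absent.
- probe: Dissecting probe: thick aluminium handle and thin steel point, with a GREEN grip sleeve. 150 long along x, 7 high; the sleeve is 48 long, 14 wide, 12 high, at the middle. Origin: centre of the underside. About 70 g. Used: starts on the bench. Belongs across the rails in the chamber, on the two green marks, either end first. May be absent.
- petri_dish: Covered glass Petri dish, 96 diameter, 18 high; a bystander on the bench. Origin: centre of the underside.
- sample_jar: White sample jar with a red cap, 52 diameter, 75 high; a bystander on the bench. Origin: centre of the underside.
- compressor_plate: Pair of glass compressor plates, 50 by 190 by 12, a brass screw 12 high at each end; a bystander on the bench. Origin: centre of the underside.
- beaker: Glass beaker, 70 diameter, 90 high; a bystander on the bench. Origin: centre of the underside.
- spray_bottle: White bottle with an orange cap, 66 diameter, 170 high; a bystander on the bench. Origin: centre of the underside.
Not all that is in view belongs to the job. What is shaped like the probe but red is not meant. What is shaped like the forceps but orange or pink is not meant.

How it is judged:
By the outcome, as a careful person would: the job done as asked, in the order asked, and still so for the second after the job is handed in, with the robot touching nothing.
Of forceps, scissors, scalpel_handle only 2 to 3 are there at a start; the rules pass over those that are not, and their reading is None.
Of probe, spatula, scoop only 2 to 3 are there at a start; the rules pass over those that are not, and their reading is None.
At some moment in a run one of forceps, scissors, scalpel_handle may be knocked a few centimetres aside while the robot is not near it.
Once in a run the grip may slacken for a moment while it holds something.
It also fails if it takes over 210 s, if anything falls off the work surface, if the arm or the gripper's body presses on something with over 40 N, if the wrist force passes 120 N, or if a joint passes its speed limit or range.

## Working session

There is one attempt and no reset: what is moved stays moved. The work goes in short steps, Python scripts to look and compute and a tool call to move; the robot and the scene stay as the last step left them, time stands still between calls to the robot, and variables do not carry over. Pictures are saved under pics/ and viewed, at most 14 in all, crops included, and the job is handed in when it is done.

Besides the shell and the picture viewer there is one more tool, called after ">>>" in YAML: its name, and indented under it one key for each argument. step_arm: Moves the arm, as the interface text tells. Its arguments: {"type":"object","properties":{"moves":{"type":"array","items":{"type":"object","properties":{"rx":{"type":"number"},"ry":{"type":"number"},"rz":{"type":"number"},"dx":{"type":"number"},"dy":{"type":"number"},"dz":{"type":"number"},"gripper":{"type":"number"}}}},"grip_force":{"type":"number"}},"required":["moves"]}

```bash
mkdir -p pics; ls; python3 - <<'E'
from bench import r
import cv2
print(r.get_obs(), r.tcp_to_tips)
for n in ("scene","side","wrist"):
    i=r.camera_info(n); print(n,i)
    f=r.grab_frame(n); cv2.imwrite(f"pics/{n}0.png",cv2.resize(f,(800,600),interpolation=cv2.INTER_CUBIC))
E
```

```text
pics
{'clock': 0.0, 'joints': array([-1.25808223,  0.47781745,  0.02233768,  1.55646103, -0.0114913 ,
        1.10930914, -0.08307101]), 'qvel': array([-0.00069729, -0.00031768, -0.00028412,  0.00176528, -0.00068169,
        0.00063185,  0.00088132]), 'tau': array([ 6.77499957e-04, -5.96455514e+01,  1.60904914e+00, -2.81187683e+01,
        1.26286913e-02,  9.34277923e-03,  7.63106016e-06]), 'tcp_pos': array([0.27552351, 0.61559308, 0.25230997]), 'orientation': array([-6.56008851e-01, -3.07208505e+00,  2.90661310e-03]), 'contact_force': array([0.11497813, 1.01498377, 0.19021235]), 'moment': array([-0.02641239, -0.01621192, -0.01008882]), 'gripper_force': 0.0, 'grip_width': 0.08538985223479745} 0.022
scene {'mtx': array([[362.64601126,   0.        , 253.87618273],
       [  0.        , 362.64601126, 191.16070706],
       [  0.        ,   0.        ,   1.        ]]), 'D': array([-0.09173015,  0.        ,  0.        ,  0.        ,  0.        ]), 'rvec': array([ 2.15259732,  1.59404453, -0.41374307]), 'tvec': array([-0.09053078, -0.42479334,  1.5224361 ])}
side {'mtx': array([[406.86749848,   0.        , 251.8680831 ],
       [  0.        , 406.86749848, 192.33370511],
       [  0.        ,   0.        ,   1.        ]]), 'D': array([-0.14292467,  0.        ,  0.        ,  0.        ,  0.        ]), 'rvec': array([ 0.47327316, -2.83884783,  1.00656151]), 'tvec': array([0.48517021, 0.25201454, 1.5385694 ])}
wrist {'mtx': array([[298.11396683,   0.        , 258.72943298],
       [  0.        , 298.11396683, 192.86219009],
       [  0.        ,   0.        ,   1.        ]]), 'D': array([-0.0275962,  0.       ,  0.       ,  0.       ,  0.       ]), 'rvec': array([-2.42073185, -1.56939803, -0.22902234]), 'tvec': array([-0.67374031, -0.03838242,  0.38043237])}
```

View pics/scene0.png

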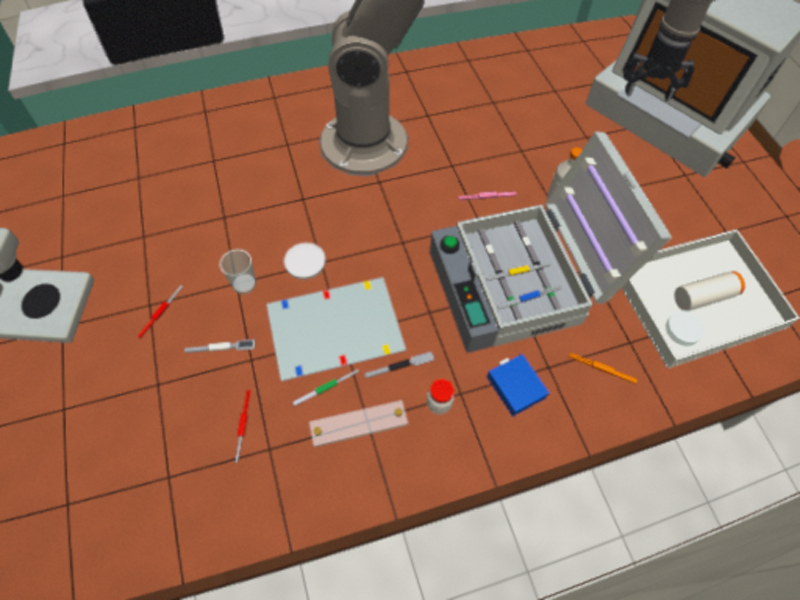

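View pics/side0.png

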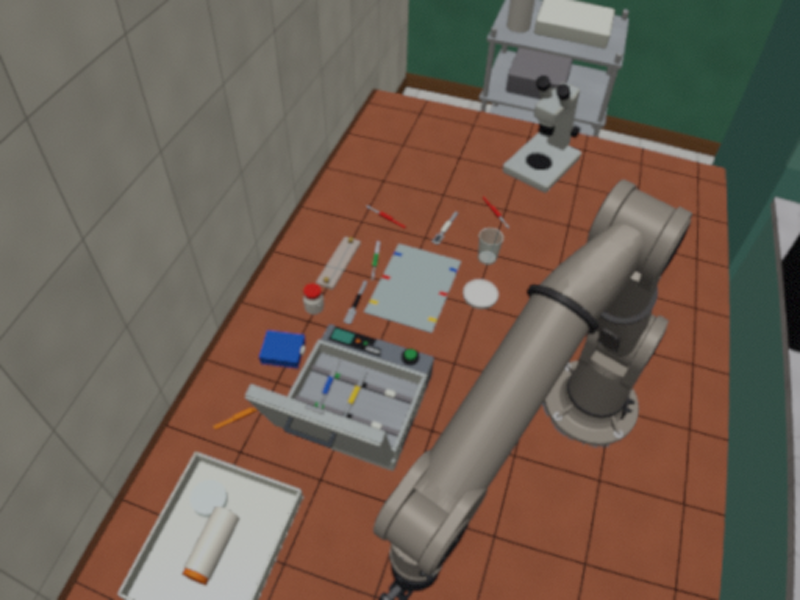

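The scene shows blue forceps (530,296) and yellow scalpel (519,270) in the chamber. The scoop (220,346), probe (325,387) and spatula (400,365) are on the bench, and there are no scissors. The red probes and the pink and orange forceps are decoys.

```bash
cat > h.py <<'E'
import numpy as np, cv2
from bench import r
from scipy.spatial.transform import Rotation as R
def info(n): return r.camera_info(n)
def px2w(n_or_i,pts,z,scale=0.64):
    i=info(n_or_i) if isinstance(n_or_i,str) else n_or_i
    p=(np.atleast_2d(np.array(pts,float))+.5)*scale-.5
    u=cv2.undistortPoints(p.reshape(-1,1,2),i["mtx"],np.array(i["D"])).reshape(-1,2)
    Rm=cv2.Rodrigues(np.array(i["rvec"]))[0]; t=np.array(i["tvec"]).ravel()
    c=-Rm.T@t; d=np.c_[u,np.ones(len(u))]@Rm
    return c+d*((np.array(z)-c[2])/d[:,2])[:,None]
def w2px(i,P,scale=1.0):
    p=cv2.projectPoints(np.array(P,float).reshape(-1,3),np.array(i["rvec"]),np.array(i["tvec"]),i["mtx"],np.array(i["D"]))[0].reshape(-1,2)
    return (p+.5)/scale-.5
def pose():
    o=r.get_obs(); return o["clock"],o["tcp_pos"],R.from_rotvec(o["orientation"]),o
E
python3 - <<'E'
from h import *
np.set_printoptions(precision=4,suppress=True)
S=lambda p,z:px2w("scene",p,z)[:,:2]
T=lambda p,z:px2w("side",p,z)[:,:2]
print("rim",S([(459,222),(547,206),(587,316),(497,333)],.095))
print("rim side",T([(325,345),(433,378),(395,462)],.095))
print("mat",S([(267,302),(385,278),(405,347),(282,380)],.003))
print("mat side",T([(397,244),(461,262),(433,330),(366,312)],.003))
print("button",S([(450,243)],.107),T([(410,355)],.107))
print("yel,blue",S([(519,270),(530,296)],.074),T([(356,395),(329,384)],.074))
print("scoop probe spat",S([(220,346),(325,387),(400,365)],.012),T([(446,228),(376,260),(357,301)],.012))
print("scoop ends probe ends",S([(186,350),(254,344),(294,403),(357,372),(366,375),(433,357)],.004))
print("jar plate",S([(442,385)],.075),S([(358,424)],.01))
i=info("wrist"); c,p,q,o=pose()
Rm=cv2.Rodrigues(i["rvec"])[0]; cw=-Rm.T@i["tvec"]
print("cam in tool",q.inv().apply(cw-p)); print(q.inv().as_matrix()@Rm.T); print(q.as_matrix())
E
```

```text
rim [[0.397  0.1165]
 [0.4103 0.3294]
 [0.6992 0.2862]
 [0.681  0.0923]]
rim side [[0.6505 0.1108]
 [0.3794 0.1146]
 [0.3958 0.3421]]
mat [[ 0.4211 -0.3405]
 [ 0.4362 -0.0689]
 [ 0.6161 -0.0778]
 [ 0.6149 -0.3455]]
mat side [[ 0.6199 -0.3498]
 [ 0.424  -0.3434]
 [ 0.4319 -0.0845]
 [ 0.6185 -0.0826]]
button [[0.4538 0.0731]] [[0.4472 0.0788]]
yel,blue [[0.5432 0.2047]
 [0.6109 0.201 ]] [[0.5365 0.2041]
 [0.6064 0.1973]]
scoop probe spat [[ 0.5048 -0.4569]
 [ 0.6592 -0.2634]
 [ 0.6567 -0.1018]] [[ 0.5003 -0.4536]
 [ 0.6538 -0.2615]
 [ 0.6518 -0.1033]]
scoop ends probe ends [[ 0.4889 -0.5309]
 [ 0.5166 -0.3868]
 [ 0.6716 -0.3321]
 [ 0.6426 -0.1914]
 [ 0.6545 -0.1752]
 [ 0.6561 -0.0281]]
jar plate [[ 0.7464 -0.0459]] [[ 0.7534 -0.2193]]
cam in tool [ 0.0734 -0.     -0.1211]
[[-0.     -0.9572 -0.2894]
 [ 1.      0.0002 -0.0008]
 [ 0.0009 -0.2894  0.9572]]
[[-0.9128  0.4085 -0.0005]
 [ 0.4085  0.9128 -0.0013]
 [-0.0001 -0.0014 -1.    ]]
```

View pics/wrist0.png

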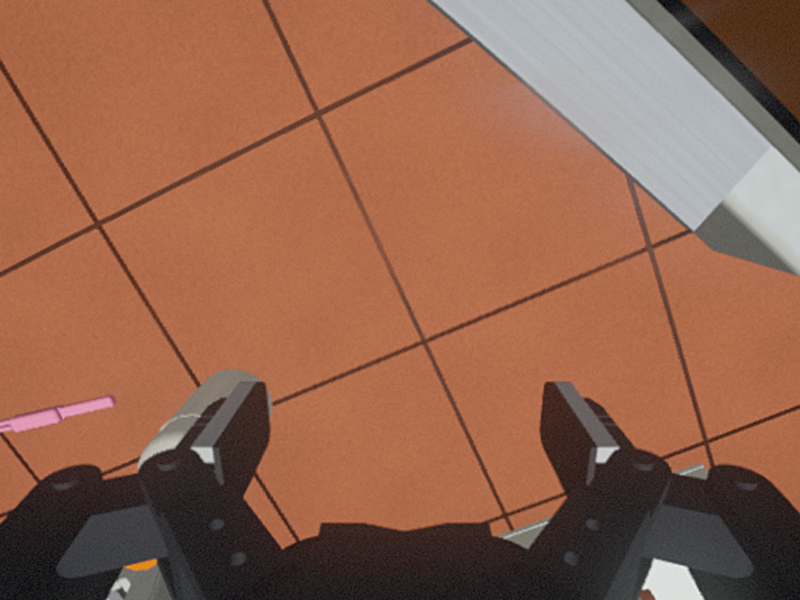

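The wrist view shows the fingers at the bottom and the pink decoy at left. Next I'll write a planner and move to a viewpoint above the chamber.

```bash
cat >> h.py <<'E'
def plan(x,y,z,yaw,first=("z","r","t")):
    """print the tool-axis displacement to world x,y,z with tool x at yaw deg, tool down"""
    c,p,q,o=pose(); M=q.as_matrix()
    y0=np.degrees(np.arctan2(M[1,0],M[0,0])); dyaw=(yaw-y0+180)%360-180
    a=np.radians(yaw); d=np.array([x,y,z])-p
    Rt=np.array([[np.cos(a),np.sin(a),0],[np.sin(a),-np.cos(a),0],[0,0,-1]])
    e=(R.from_matrix(M).inv()*R.from_euler("z",-dyaw,degrees=True)*R.from_matrix(Rt)).as_rotvec(degrees=True)
    print("t=%.1f yaw %.2f at %s w=%.4f; turn rz=%.1f (tilt %s) then tool shift mm %s"%(c,y0,p.round(4),o["grip_width"],-dyaw,e.round(1),(Rt.T@d*1000).round(1)))
E
python3 - <<'E'
from h import *
plan(.55,.165,.30,85.3)
E
```

```text
t=0.1 yaw 155.89 at [0.2756 0.6157 0.2525] w=0.0854; turn rz=70.6 (tilt [-0.1  0.  -0. ]) then tool shift mm [-426.7  310.4  -47.5]
```

>>> step_arm:
  moves:
    - {"dz":-48}
    - {"dz":-48}
    - {"dz":-48}
    - {"dz":-46,"rz":10.1}
    - {"rz":10.1}
    - {"rz":10.1}
    - {"rz":10.1}
    - {"rz":10.1}
    - {"rz":10.1}
    - {"rz":10.0}

```text
invalid input at $.moves[0]: expected keys rx, ry, rz, dx, dy, dz, gripper
```

```bash
python3 - <<'E'
from h import *
plan(.55,.165,.30,85.3)
E
```

```text
t=0.1 yaw 155.89 at [0.2756 0.6157 0.2525] w=0.0854; turn rz=70.6 (tilt [-0.1  0.  -0. ]) then tool shift mm [-426.7  310.4  -47.5]
```

>>> step_arm:
  moves:
    - {"rx":0,"ry":0,"rz":0,"dx":0,"dy":0,"dz":-48,"gripper":1}
    - {"rx":0,"ry":0,"rz":0,"dx":0,"dy":0,"dz":-48,"gripper":1}
    - {"rx":0,"ry":0,"rz":10.1,"dx":0,"dy":0,"dz":-48,"gripper":1}
    - {"rx":0,"ry":0,"rz":10.1,"dx":0,"dy":0,"dz":-48,"gripper":1}
    - {"rx":0,"ry":0,"rz":10.1,"dx":0,"dy":0,"dz":0,"gripper":1}
    - {"rx":0,"ry":0,"rz":10.1,"dx":0,"dy":0,"dz":0,"gripper":1}
    - {"rx":0,"ry":0,"rz":10.1,"dx":0,"dy":0,"dz":0,"gripper":1}
    - {"rx":0,"ry":0,"rz":10.1,"dx":0,"dy":0,"dz":0,"gripper":1}
    - {"rx":0,"ry":0,"rz":10,"dx":0,"dy":0,"dz":0,"gripper":1}
    - {"rx":0,"ry":0,"rz":0,"dx":0,"dy":0,"dz":0,"gripper":1}

```text
clock: 1.4
tcp_pos: [0.2755, 0.6161, 0.4449]
orientation: [2.309, 2.13, -0.001]
contact_force: [-0.4, 0.6, 0.4]
grip_width: 0.0857
gripper_force: 0.0
```

```bash
python3 - <<'E'
from h import *
plan(.55,.165,.30,85.3)
E
```

```text
t=1.4 yaw 85.38 at [0.2755 0.6161 0.4449] w=0.0857; turn rz=0.1 (tilt [0. 0. 0.]) then tool shift mm [-427.1  310.5  144.9]
```

Motion tracks well.

>>> step_arm:
  moves:
    - {"rx":0,"ry":0,"rz":0,"dx":-43,"dy":31,"dz":0,"gripper":1}
    - {"rx":0,"ry":0,"rz":0,"dx":-43,"dy":31,"dz":0,"gripper":1}
    - {"rx":0,"ry":0,"rz":0,"dx":-43,"dy":31,"dz":0,"gripper":1}
    - {"rx":0,"ry":0,"rz":0,"dx":-43,"dy":31,"dz":0,"gripper":1}
    - {"rx":0,"ry":0,"rz":0,"dx":-43,"dy":31,"dz":0,"gripper":1}
    - {"rx":0,"ry":0,"rz":0,"dx":-43,"dy":31,"dz":0,"gripper":1}
    - {"rx":0,"ry":0,"rz":0,"dx":-43,"dy":31,"dz":0,"gripper":1}
    - {"rx":0,"ry":0,"rz":0,"dx":-43,"dy":31,"dz":0,"gripper":1}
    - {"rx":0,"ry":0,"rz":0,"dx":-43,"dy":31,"dz":0,"gripper":1}
    - {"rx":0,"ry":0,"rz":0,"dx":-40,"dy":31,"dz":0,"gripper":1}
    - {"rx":0,"ry":0,"rz":0,"dx":0,"dy":0,"dz":45,"gripper":1}
    - {"rx":0,"ry":0,"rz":0,"dx":0,"dy":0,"dz":50,"gripper":1}
    - {"rx":0,"ry":0,"rz":0,"dx":0,"dy":0,"dz":50,"gripper":1}
    - {"rx":0,"ry":0,"rz":0,"dx":0,"dy":0,"dz":0,"gripper":1}
    - {"rx":0,"ry":0,"rz":0,"dx":0,"dy":0,"dz":0,"gripper":1}

```text
clock: 3.28
tcp_pos: [0.5506, 0.1653, 0.3022]
orientation: [2.309, 2.129, 0.003]
contact_force: [0.3, 0.6, 0.6]
grip_width: 0.0855
gripper_force: 0.0
```

```bash
cat >> h.py <<'E'
import pickle
def snap(tag):
    i=info("wrist"); f=r.grab_frame("wrist"); pickle.dump((i,f),open(f"pics/{tag}.pkl","wb"))
    cv2.imwrite(f"pics/{tag}.png",cv2.resize(f,(800,600),interpolation=cv2.INTER_CUBIC)); return i,f
E
python3 - <<'E'
from h import *
plan(.55,.165,.30,85.3); snap("ch1")
E
```

```text
t=3.3 yaw 85.38 at [0.5506 0.1653 0.3022] w=0.0855; turn rz=0.1 (tilt [ 0.1 -0.1 -0. ]) then tool shift mm [-0.4 -0.6  2.2]
```

View pics/ch1.png

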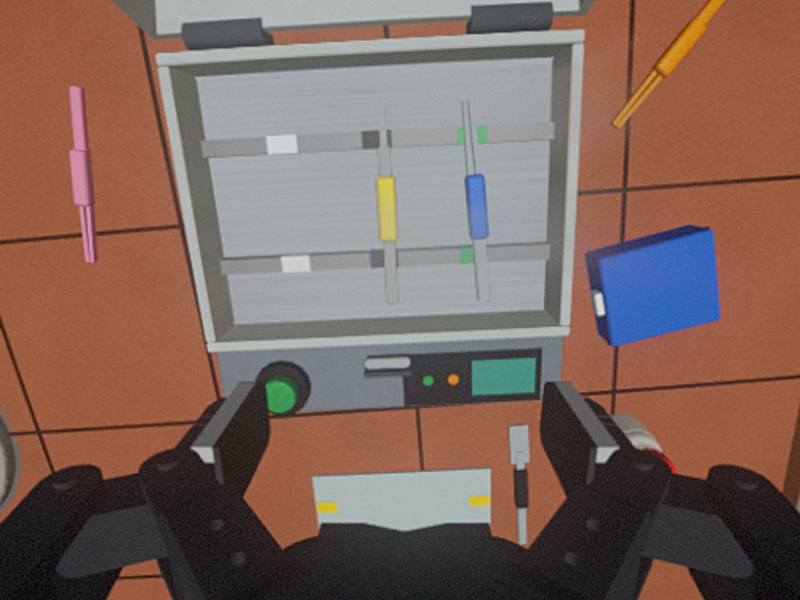

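Chamber seen from above. Rim corners are at (158,55), (584,32), (568,333) and (211,350); white marks at (282,145) and (295,264); yellow sleeve (387,209); blue sleeve (477,207). I'll fit the steriliser pose and the instrument poses.

```bash
cat >> h.py <<'E'
from scipy.optimize import least_squares
def fit(i,L,P,x0,scale=.64):
    """fit planar pose x,y,yaw(rad) of local points L to view pixels P"""
    L=np.array(L,float);P=np.array(P,float)
    def W(v): c,s=np.cos(v[2]),np.sin(v[2]); return np.c_[v[0]+c*L[:,0]-s*L[:,1],v[1]+s*L[:,0]+c*L[:,1],L[:,2]]
    s=least_squares(lambda v:(w2px(i,W(v),scale)-P).ravel(),x0,loss="soft_l1")
    return s.x,(w2px(i,W(s.x),scale)-P).round(1)
def sleeve(tag,lo,hi,z,box=None):
    """centre and yaw(deg) of sleeve by HSV range, at height z"""
    i,f=pickle.load(open(f"pics/{tag}.pkl","rb")); h=cv2.cvtColor(f,cv2.COLOR_BGR2HSV); m=cv2.inRange(h,np.array(lo),np.array(hi))
    if box is not None:
        k=np.zeros_like(m); x0,y0,x1,y1=[int(v*.64) for v in box]; k[y0:y1,x0:x1]=255; m&=k
    n,l,s,c=cv2.connectedComponentsWithStats(m); j=1+np.argmax(s[1:,4])
    ys,xs=np.nonzero(l==j); w=px2w(i,np.c_[xs,ys],z,1.0)[:,:2]
    (cx,cy),(a,b),an=cv2.minAreaRect((w*1000).astype(np.float32))
    mu=w.mean(0); ev,V=np.linalg.eigh(np.cov((w-mu).T)); d=V[:,1]
    print(tag,"px",(c[j]/.64).round(0),"n",s[j,4],"centre",mu.round(4),"rect",(round(cx/1e3,4),round(cy/1e3,4)),(round(a,1),round(b,1)),"axis",np.degrees(np.arctan2(d[1],d[0])).round(1)%180)
    return mu
E
python3 - <<'E'
from h import *
np.set_printoptions(precision=4,suppress=True)
i,f=pickle.load(open("pics/ch1.pkl","rb"))
L=[(104,138,.095),(104,-138,.095),(-104,-138,.095),(-104,138,.095),(45,70,.062),(-45,70,.062)]
L=[(a/1e3,b/1e3,c) for a,b,c in L]
v,res=fit(i,L,[(158,55),(584,32),(568,333),(211,350),(282,145),(295,264)],[.55,.2,1.49])
print(v,np.degrees(v[2]),res.tolist())
sleeve("ch1",(22,150,100),(35,255,255),.071,(340,150,430,260))
sleeve("ch1",(105,150,60),(130,255,255),.071,(440,150,520,260))
c,s=np.cos(v[2]),np.sin(v[2])
for n,x,y,z in [("btn",-.13,.09,0),("green",0,-.07,0),("black",0,0,0),("white",0,.07,0),("front",-.078,.09,0)]: print(n,v[0]+c*x-s*y,v[1]+s*x+c*y)
print("btn",px2w(i,[(283,392)],.107))
E
```

```text
[0.5365 0.21   1.537 ] 88.06604051346413 [[-4.0, -1.2], [1.1, -1.3], [0.7, 4.2], [-4.2, 3.3], [0.1, 0.3], [0.7, 0.4]]
ch1 px [385. 184.] n 75 centre [0.5421 0.2236] rect (0.5419, 0.222) (11.2, 10.4) axis 160.9
ch1 px [476. 177.] n 18 centre [0.6091 0.2228] rect (0.6085, 0.2232) (4.0, 9.8) axis 169.5
btn 0.4421869238660707 0.08312582195340622
green 0.6064829678288121 0.20765216429988712
black 0.5365228405879725 0.21001449290648383
white 0.466562713347133 0.21237682151308054
front 0.4439417965452568 0.13509620218945845
btn [[0.4522 0.0796 0.107 ]]
```

```bash
python3 - <<'E'
from h import *
i,f=pickle.load(open("pics/ch1.pkl","rb"))
c=f[10:226,95:383]; cv2.imwrite("pics/ch1c.png",cv2.resize(c,None,fx=2.75,fy=2.75,interpolation=cv2.INTER_CUBIC)); print(f[133,247],f[132,305])
E
```

```text
[106 193 200] [194 133 101]
```

View pics/ch1c.png

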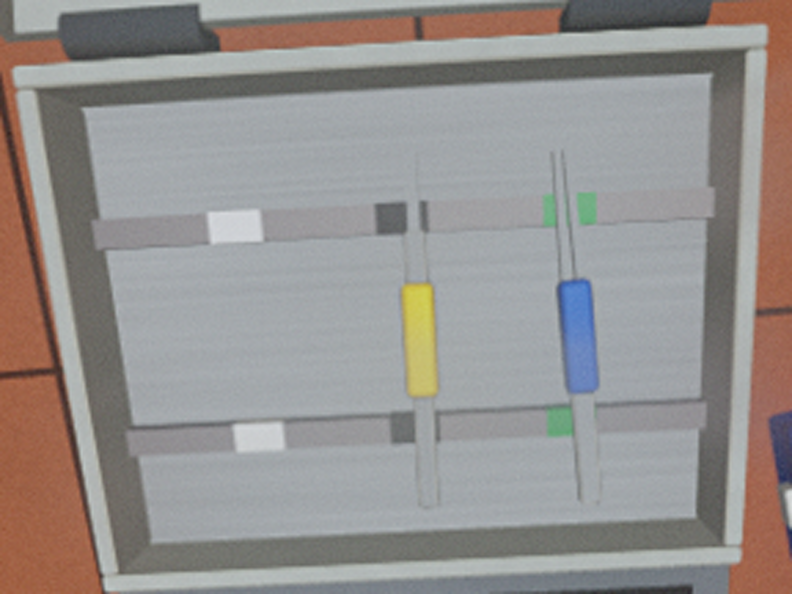

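```bash
python3 - <<'E'
from h import *
np.set_printoptions(precision=4,suppress=True)
i,f=pickle.load(open("pics/ch1.pkl","rb"))
cv=lambda P:(np.array(P,float)+.5)/2.75-.5+[95,10]
L=[(104,138,95),(104,-138,95),(-104,-138,95),(-104,138,95),(45,70,62),(-45,70,62),(45,0,62),(-45,0,62),(45,-70,62),(-45,-70,62)]
L=np.array(L)/1e3
P=cv([(15,68),(768,27),(741,562),(104,590),(235,226),(259,437),(402,217),(415,427),(570,209),(573,420)])
for sl in (slice(0,10),slice(4,10),slice(0,4)):
    v,res=fit(i,L[sl],P[sl],[.55,.2,1.49],1.0); print(v,np.degrees(v[2]),res.tolist())
S=np.array([(24,-7,74),(24,7,74),(-24,7,74),(-24,-7,74)])/1e3; S=S[[1,0,3,2]]
for n,q in (("yel",[(402,284),(433,283),(438,396),(407,397)]),("blue",[(557,282),(590,280),(599,390),(567,392)])):
    v,res=fit(i,S,cv(q),[.55,.2,1.49],1.0); print(n,v,np.degrees(v[2]),res.tolist())
E
```

```text
[0.5368 0.211  1.5384] 88.14174354556847 [[-1.8, -1.0], [0.5, -1.3], [0.1, 0.7], [-0.1, 1.1], [0.3, 0.1], [0.4, -0.3], [0.1, 0.1], [0.1, 0.6], [-0.0, -0.0], [-0.5, 0.5]]
[0.5368 0.2112 1.5403] 88.24992818253192 [[0.2, 0.0], [0.4, -0.3], [-0.0, -0.1], [0.1, 0.5], [-0.2, -0.3], [-0.5, 0.2]]
[0.537  0.2104 1.5372] 88.07320122840109 [[-1.4, -0.6], [0.8, -0.5], [0.1, 1.3], [0.1, 1.4]]
yel [0.5415 0.2055 1.5241] 87.32575378824569 [[-0.5, -0.4], [0.5, -0.5], [0.3, 0.5], [-0.3, 0.5]]
blue [0.608  0.2018 1.6178] 92.69511862881612 [[-0.2, -0.4], [0.1, -1.3], [0.1, 0.5], [-0.1, 1.3]]
```

Fit is good: steriliser at (0.537,0.211), yaw 88.2°. Scalpel first.

```bash
python3 - <<'E'
from h import *
plan(.5415,.2055,.077,87.3)
E
```

```text
t=3.3 yaw 85.36 at [0.551  0.1654 0.3028] w=0.0851; turn rz=-1.9 (tilt [ 0.2 -0.1 -0. ]) then tool shift mm [ 39.6 -11.4 225.8]
```

>>> step_arm:
  moves:
    - {"rx":0,"ry":0,"rz":-1.9,"dx":20,"dy":-6,"dz":20,"gripper":0}
    - {"rx":0,"ry":0,"rz":0,"dx":19.6,"dy":-5.4,"dz":40,"gripper":0}
    - {"rx":0,"ry":0,"rz":0,"dx":0,"dy":0,"dz":45,"gripper":0}
    - {"rx":0,"ry":0,"rz":0,"dx":0,"dy":0,"dz":45,"gripper":0}
    - {"rx":0,"ry":0,"rz":0,"dx":0,"dy":0,"dz":0,"gripper":0}
    - {"rx":0,"ry":0,"rz":0,"dx":0,"dy":0,"dz":0,"gripper":0}
    - {"rx":0,"ry":0,"rz":0,"dx":0,"dy":0,"dz":0,"gripper":0}

```text
clock: 4.2
tcp_pos: [0.5426, 0.206, 0.1529]
orientation: [2.275, 2.166, 0.007]
contact_force: [-0.1, 0.2, 0.6]
grip_width: 0.0426
gripper_force: 0.0
```

```bash
python3 - <<'E'
from h import *
plan(.5415,.2055,.077,87.3); snap("y1")
i,f=snap("y1"); S=np.array([(24,7,74),(-24,7,74),(-24,-7,74),(24,-7,74)])/1e3
h=cv2.cvtColor(f,cv2.COLOR_BGR2HSV)
for box in [(22,35,"yel"),(105,125,"blue")]:
    m=cv2.inRange(h,(box[0],90,60),(box[1],255,255)); n,l,s,c=cv2.connectedComponentsWithStats(m)
    for j in range(1,n):
        if s[j,4]>60: print(box[2],s[j],px2w(i,[c[j]],.073,1.)[0])
E
```

```text
t=4.2 yaw 87.19 at [0.5426 0.206  0.1529] w=0.0426; turn rz=-0.1 (tilt [ 0.2 -0.1 -0. ]) then tool shift mm [-0.6 -1.  75.9]
yel [ 247  178   19   63 1154] [0.54094737 0.20708682 0.073     ]
blue [ 338  178   21   64 1246] [0.60701838 0.20338633 0.073     ]
blue [ 443  217   69  106 5593] [0.71390293 0.14606462 0.073     ]
```

>>> step_arm:
  grip_force: 50
  moves:
    - {"rx":0,"ry":0,"rz":0,"dx":0,"dy":-1,"dz":36,"gripper":0}
    - {"rx":0,"ry":0,"rz":0,"dx":0,"dy":0,"dz":25,"gripper":0}
    - {"rx":0,"ry":0,"rz":0,"dx":0,"dy":0,"dz":15,"gripper":0}
    - {"rx":0,"ry":0,"rz":0,"dx":0,"dy":0,"dz":0,"gripper":-1}
    - {"rx":0,"ry":0,"rz":0,"dx":0,"dy":0,"dz":0,"gripper":-1}
    - {"rx":0,"ry":0,"rz":0,"dx":0,"dy":0,"dz":0,"gripper":-1}
    - {"rx":0,"ry":0,"rz":0,"dx":0,"dy":0,"dz":0,"gripper":-1}

```text
clock: 5.18
tcp_pos: [0.5404, 0.2057, 0.0752]
orientation: [2.275, 2.166, 0.002]
contact_force: [-0.8, -1.4, 3.4]
grip_width: 0.0127
gripper_force: 51.1
```

```bash
python3 - <<'E'
from h import *
plan(.5415,.2055,.077,87.3)
E
```

```text
t=5.2 yaw 87.19 at [0.5404 0.2057 0.0752] w=0.0127; turn rz=-0.1 (tilt [ 0.1 -0.  -0. ]) then tool shift mm [-0.1  1.1 -1.8]
```

Grasp holds. Now I'll lift it and carry it to a viewpoint over the mat.

>>> step_arm:
  moves:
    - {"rx":0,"ry":0,"rz":0,"dx":0,"dy":0,"dz":-30,"gripper":-1}
    - {"rx":0,"ry":0,"rz":0,"dx":0,"dy":0,"dz":-45,"gripper":-1}
    - {"rx":0,"ry":0,"rz":0,"dx":0,"dy":0,"dz":-45,"gripper":-1}
    - {"rx":0,"ry":0,"rz":0,"dx":0,"dy":0,"dz":-45,"gripper":-1}
    - {"rx":0,"ry":0,"rz":0,"dx":-45,"dy":-5,"dz":-20,"gripper":-1}
    - {"rx":0,"ry":0,"rz":0,"dx":-46,"dy":-5,"dz":-20,"gripper":-1}
    - {"rx":0,"ry":0,"rz":0,"dx":-46,"dy":-5,"dz":0,"gripper":-1}
    - {"rx":0,"ry":0,"rz":0,"dx":-46,"dy":-5,"dz":0,"gripper":-1}
    - {"rx":0,"ry":0,"rz":0,"dx":-46,"dy":-5,"dz":0,"gripper":-1}
    - {"rx":0,"ry":0,"rz":0,"dx":-46,"dy":-5,"dz":0,"gripper":-1}
    - {"rx":0,"ry":0,"rz":0,"dx":-46,"dy":-5,"dz":0,"gripper":-1}
    - {"rx":0,"ry":0,"rz":0,"dx":-46,"dy":-5,"dz":0,"gripper":-1}
    - {"rx":0,"ry":0,"rz":0,"dx":-46,"dy":-5,"dz":0,"gripper":-1}

```text
clock: 6.8
tcp_pos: [0.4741, -0.2062, 0.2796]
orientation: [2.275, 2.166, 0.001]
contact_force: [1.3, -0.8, -0.6]
grip_width: 0.0128
gripper_force: 50.6
```

>>> step_arm:
  moves:
    - {"rx":0,"ry":0,"rz":8.8,"dx":0,"dy":0,"dz":0,"gripper":-1}
    - {"rx":0,"ry":0,"rz":8.8,"dx":0,"dy":0,"dz":0,"gripper":-1}
    - {"rx":0,"ry":0,"rz":8.8,"dx":0,"dy":0,"dz":0,"gripper":-1}
    - {"rx":0,"ry":0,"rz":8.8,"dx":0,"dy":0,"dz":0,"gripper":-1}
    - {"rx":0,"ry":0,"rz":8.8,"dx":0,"dy":0,"dz":0,"gripper":-1}
    - {"rx":0,"ry":0,"rz":8.8,"dx":0,"dy":0,"dz":0,"gripper":-1}
    - {"rx":0,"ry":0,"rz":8.8,"dx":0,"dy":0,"dz":0,"gripper":-1}
    - {"rx":0,"ry":0,"rz":8.8,"dx":0,"dy":0,"dz":0,"gripper":-1}
    - {"rx":0,"ry":0,"rz":8.8,"dx":0,"dy":0,"dz":0,"gripper":-1}
    - {"rx":0,"ry":0,"rz":8.8,"dx":0,"dy":0,"dz":0,"gripper":-1}
    - {"rx":0,"ry":0,"rz":0,"dx":0,"dy":0,"dz":0,"gripper":-1}
    - {"rx":0,"ry":0,"rz":0,"dx":0,"dy":0,"dz":0,"gripper":-1}

```text
clock: 8.3
tcp_pos: [0.4746, -0.2048, 0.2793]
orientation: [-3.141, 0.018, -0.0]
contact_force: [0.2, -0.2, -0.4]
grip_width: 0.0127
gripper_force: 50.6
```

```bash
python3 - <<'E'
from h import *
plan(.47,-.21,.28,0); snap("m1")
E
```

```text
t=8.3 yaw -0.64 at [ 0.4746 -0.2048  0.2793] w=0.0127; turn rz=-0.6 (tilt [-0. -0.  0.]) then tool shift mm [-4.6  5.2 -0.7]
```

View pics/m1.png

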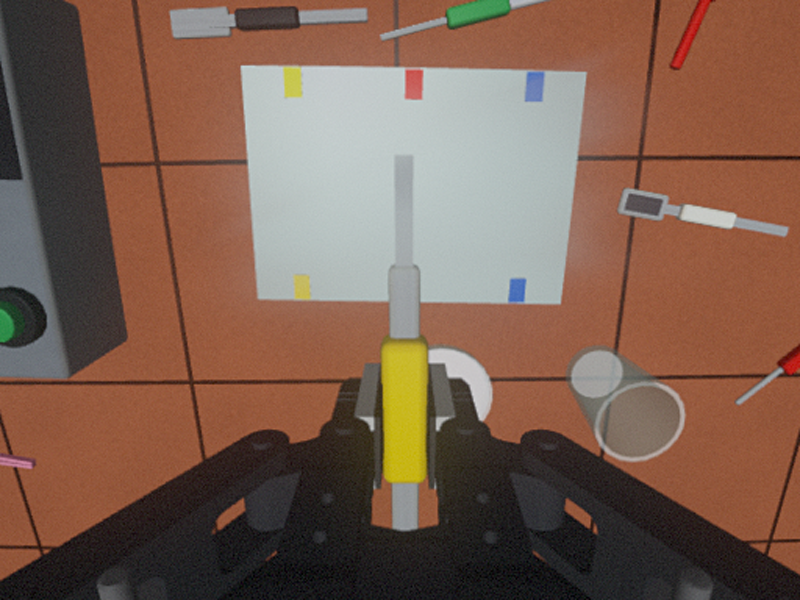

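Mat seen well, marks: yellow (293,82)/(302,287), red (414,84), blue (535,87)/(517,290); scalpel held straight, tip at (403,155). Fit the mat and measure the offset in the hand.

```bash
python3 - <<'E'
from h import *
np.set_printoptions(precision=4,suppress=True)
i,f=pickle.load(open("pics/m1.pkl","rb"))
L=np.array([(83,95,3),(-83,95,3),(83,0,3),(83,-95,3),(-83,-95,3),(95,135,3),(95,-135,3),(-95,-135,3),(-95,135,3)])/1e3
P=[(293,82.5),(302.5,287),(414,84.5),(534.5,87),(517,290),(242,66),(586,72),(561,304),(258,300)]
for sl in (slice(0,9),slice(0,5)):
    v,res=fit(i,L[sl],P[sl],[.52,-.21,0]); print(v,np.degrees(v[2]),res.tolist())
c,s=np.cos(v[2]),np.sin(v[2])
for n,y in (("yel",.095),("red",0),("blue",-.095)): print(n,v[0]-s*y,v[1]+c*y)
cl,p,q,o=pose()
T=lambda P,z:q.inv().apply(px2w(i,P,z)-p)*1000
print("tip",T([(403,155)],p[2]-.006),"sleeve",T([(404,339),(404,482)],p[2]-.0012),T([(386,400),(426,400)],p[2]-.0012))
print("scoop",px2w(i,[(681,211),(735,221),(708,216),(620,203),(788,231)],[.012,.012,.012,.005,.005])[:,:2])
E
```

```text
[ 0.5235 -0.2119 -0.0266] -1.524635943164472 [[0.1, 0.5], [0.0, -0.0], [-0.0, 0.1], [-0.1, 0.1], [0.2, 0.1], [-0.7, -0.1], [0.5, -0.0], [-0.5, -0.3], [0.4, -0.7]]
[ 0.5237 -0.2118 -0.0271] -1.5543287472347191 [[0.1, 0.2], [-0.1, -0.2], [-0.0, -0.1], [-0.1, 0.0], [0.1, 0.0]]
yel 0.5262417690403125 -0.11687078059729632
red 0.5236649104766642 -0.21183582574519771
blue 0.5210880519130159 -0.3068008708930991
tip [[75.3286 -0.2379  6.0128]] sleeve [[ 25.835    0.0313   1.2044]
 [-21.958    0.0383   1.1963]] [[ 6.6737 -5.245   1.2029]
 [ 6.6739  6.4872  1.1989]]
scoop [[ 0.5073 -0.4355]
 [ 0.4988 -0.4832]
 [ 0.5031 -0.4592]
 [ 0.5135 -0.3865]
 [ 0.4892 -0.5372]]
```

Position is clear. I gripped low (tips 9 mm under the instrument), so I'll lower until the tips nearly touch the mat, release, check and regrasp if needed. Later grasps will use the tips higher.

```bash
python3 - <<'E'
from h import *
plan(.5250,-.1169,.026,-1.55)
E
```

```text
t=8.3 yaw -0.67 at [ 0.4746 -0.2048  0.2793] w=0.0126; turn rz=0.9 (tilt [-0. -0.  0.]) then tool shift mm [ 48.  -89.2 253.3]
```

>>> step_arm:
  moves:
    - {"rx":0,"ry":0,"rz":0.9,"dx":0,"dy":0,"dz":0,"gripper":-1}
    - {"rx":0,"ry":0,"rz":0,"dx":16,"dy":-29.7,"dz":40,"gripper":-1}
    - {"rx":0,"ry":0,"rz":0,"dx":16,"dy":-29.7,"dz":40,"gripper":-1}
    - {"rx":0,"ry":0,"rz":0,"dx":16,"dy":-29.8,"dz":40,"gripper":-1}
    - {"rx":0,"ry":0,"rz":0,"dx":0,"dy":0,"dz":40,"gripper":-1}
    - {"rx":0,"ry":0,"rz":0,"dx":0,"dy":0,"dz":40,"gripper":-1}
    - {"rx":0,"ry":0,"rz":0,"dx":0,"dy":0,"dz":30,"gripper":-1}
    - {"rx":0,"ry":0,"rz":0,"dx":0,"dy":0,"dz":14,"gripper":-1}
    - {"rx":0,"ry":0,"rz":0,"dx":0,"dy":0,"dz":4,"gripper":-1}
    - {"rx":0,"ry":0,"rz":0,"dx":0,"dy":0,"dz":3,"gripper":-1}
    - {"rx":0,"ry":0,"rz":0,"dx":0,"dy":0,"dz":0,"gripper":-1}
    - {"rx":0,"ry":0,"rz":0,"dx":0,"dy":0,"dz":0,"gripper":-1}

```text
clock: 9.85
tcp_pos: [0.5257, -0.1171, 0.0289]
orientation: [-3.141, 0.047, -0.002]
contact_force: [0.2, -1.0, -0.7]
grip_width: 0.0126
gripper_force: 50.6
```

```bash
python3 - <<'E'
from h import *
plan(.5250,-.1169,.026,-1.55)
E
```

```text
t=9.8 yaw -1.70 at [ 0.5257 -0.1171  0.0289] w=0.0126; turn rz=-0.2 (tilt [-0.  -0.1  0. ]) then tool shift mm [-0.7 -0.2  2.9]
```

>>> step_arm:
  grip_force: 25
  moves:
    - {"rx":0,"ry":0,"rz":-0.1,"dx":-0.5,"dy":0,"dz":2.5,"gripper":-1}
    - {"rx":0,"ry":0,"rz":0,"dx":0,"dy":0,"dz":0,"gripper":-1}
    - {"rx":0,"ry":0,"rz":0,"dx":0,"dy":0,"dz":0,"gripper":-0.5}
    - {"rx":0,"ry":0,"rz":0,"dx":0,"dy":0,"dz":0,"gripper":-0.5}
    - {"rx":0,"ry":0,"rz":0,"dx":0,"dy":0,"dz":0,"gripper":-0.5}
    - {"rx":0,"ry":0,"rz":0,"dx":0,"dy":0,"dz":0,"gripper":-1}
    - {"rx":0,"ry":0,"rz":0,"dx":0,"dy":0,"dz":0,"gripper":-1}
    - {"rx":0,"ry":0,"rz":0,"dx":0,"dy":0,"dz":0,"gripper":-1}

```text
clock: 10.85
tcp_pos: [0.5249, -0.1172, 0.0259]
orientation: [-3.141, 0.044, -0.0]
contact_force: [-0.3, -0.6, 3.3]
grip_width: 0.0134
gripper_force: 25.9
```

```bash
python3 - <<'E'
from h import *
np.set_printoptions(precision=4,suppress=True)
plan(.5250,-.1169,.026,-1.55)
i,f=snap("y2"); h=cv2.cvtColor(f,cv2.COLOR_BGR2HSV); m=cv2.inRange(h,(22,90,60),(35,255,255)); n,l,s,c=cv2.connectedComponentsWithStats(m)
for j in range(1,n):
    if s[j,4]>60: print(s[j],px2w(i,[c[j]],.014,1.)[0])
E
```

```text
t=10.8 yaw -1.61 at [ 0.5249 -0.1172  0.0259] w=0.0134; turn rz=-0.1 (tilt [-0. -0.  0.]) then tool shift mm [ 0.1 -0.3 -0.1]
[ 241   52   31   52 1481] [ 0.6094 -0.1185  0.014 ]
[ 245  209   29   89 2384] [ 0.5275 -0.1174  0.014 ]
```

>>> step_arm:
  moves:
    - {"rx":0,"ry":0,"rz":0,"dx":0,"dy":0,"dz":0,"gripper":-0.4}
    - {"rx":0,"ry":0,"rz":0,"dx":0,"dy":0,"dz":0,"gripper":-0.4}
    - {"rx":0,"ry":0,"rz":0,"dx":0,"dy":0,"dz":-15,"gripper":-0.4}
    - {"rx":0,"ry":0,"rz":0,"dx":0,"dy":0,"dz":-35,"gripper":0}
    - {"rx":0,"ry":0,"rz":0,"dx":0,"dy":0,"dz":-50,"gripper":0}
    - {"rx":0,"ry":0,"rz":0,"dx":-30,"dy":0,"dz":-50,"gripper":0}
    - {"rx":0,"ry":0,"rz":0,"dx":-30,"dy":0,"dz":-50,"gripper":0}
    - {"rx":0,"ry":0,"rz":0,"dx":0,"dy":0,"dz":0,"gripper":0}
    - {"rx":0,"ry":0,"rz":0,"dx":0,"dy":0,"dz":0,"gripper":0}

```text
clock: 12.02
tcp_pos: [0.465, -0.1148, 0.2259]
orientation: [-3.14, 0.043, -0.001]
contact_force: [0.0, 0.2, 0.4]
grip_width: 0.0428
gripper_force: 0.0
```

```bash
python3 - <<'E'
from h import *
snap("m2"); plan(.607,.2034,.25,92.7)
E
```

```text
t=12.1 yaw -1.57 at [ 0.4648 -0.115   0.2254] w=0.0429; turn rz=-94.3 (tilt [-0.  0. -0.]) then tool shift mm [311.3 157.  -24.6]
```

View pics/m2.png

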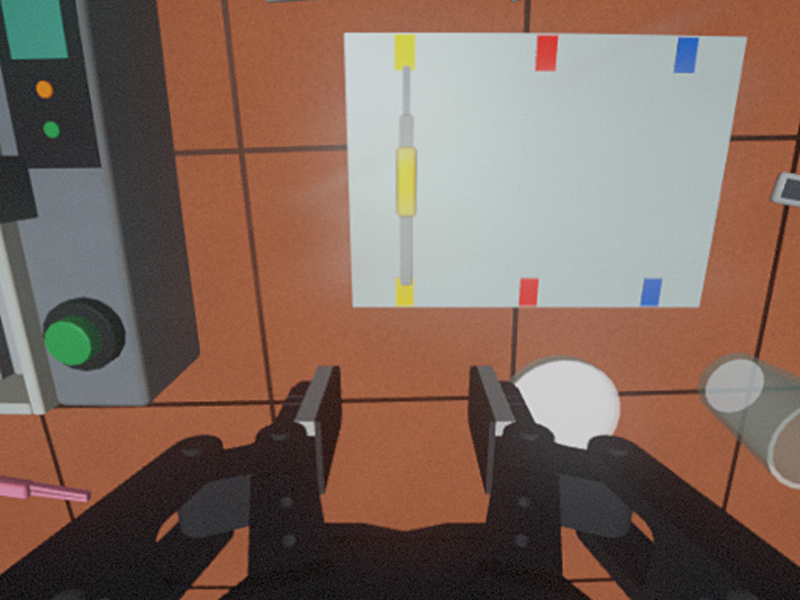

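Scalpel lies straight between its yellow marks, ends at (406,67) and (405,285). Now back to the chamber for the forceps.

>>> step_arm:
  moves:
    - {"rx":0,"ry":0,"rz":-10.5,"dx":0,"dy":0,"dz":0,"gripper":0}
    - {"rx":0,"ry":0,"rz":-10.5,"dx":0,"dy":0,"dz":0,"gripper":0}
    - {"rx":0,"ry":0,"rz":-10.5,"dx":0,"dy":0,"dz":0,"gripper":0}
    - {"rx":0,"ry":0,"rz":-10.5,"dx":0,"dy":0,"dz":0,"gripper":0}
    - {"rx":0,"ry":0,"rz":-10.5,"dx":0,"dy":0,"dz":0,"gripper":0}
    - {"rx":0,"ry":0,"rz":-10.5,"dx":0,"dy":0,"dz":0,"gripper":0}
    - {"rx":0,"ry":0,"rz":-10.5,"dx":0,"dy":0,"dz":0,"gripper":0}
    - {"rx":0,"ry":0,"rz":-10.5,"dx":0,"dy":0,"dz":0,"gripper":0}
    - {"rx":0,"ry":0,"rz":-10.3,"dx":0,"dy":0,"dz":0,"gripper":0}
    - {"rx":0,"ry":0,"rz":0,"dx":44,"dy":22,"dz":-10,"gripper":0}
    - {"rx":0,"ry":0,"rz":0,"dx":44,"dy":22,"dz":0,"gripper":0}
    - {"rx":0,"ry":0,"rz":0,"dx":44,"dy":22,"dz":0,"gripper":0}
    - {"rx":0,"ry":0,"rz":0,"dx":44,"dy":22,"dz":0,"gripper":0}
    - {"rx":0,"ry":0,"rz":0,"dx":44,"dy":22,"dz":0,"gripper":0}
    - {"rx":0,"ry":0,"rz":0,"dx":44,"dy":22,"dz":0,"gripper":0}
    - {"rx":0,"ry":0,"rz":0,"dx":44,"dy":22,"dz":0,"gripper":0}
    - {"rx":0,"ry":0,"rz":0,"dx":0,"dy":0,"dz":0,"gripper":0}
    - {"rx":0,"ry":0,"rz":0,"dx":0,"dy":0,"dz":0,"gripper":0}

```text
clock: 14.32
tcp_pos: [0.6039, 0.1984, 0.2337]
orientation: [-2.169, -2.272, 0.006]
contact_force: [0.4, -0.6, 0.5]
grip_width: 0.043
gripper_force: 0.0
```

```bash
cat >> h.py <<'E'
def blob(tag,lo,hi,z,box=(0,0,800,600),mn=60):
    """large colour blobs: world centre of mask at height z, axis deg, size mm"""
    i,f=pickle.load(open(f"pics/{tag}.pkl","rb")); h=cv2.cvtColor(f,cv2.COLOR_BGR2HSV); m=cv2.inRange(h,np.array(lo),np.array(hi))
    k=np.zeros_like(m); x0,y0,x1,y1=[int(v*.64) for v in box]; k[y0:y1,x0:x1]=255; m&=k
    n,l,s,c=cv2.connectedComponentsWithStats(m)
    for j in range(1,n):
        if s[j,4]<mn: continue
        ys,xs=np.nonzero(l==j); w=px2w(i,np.c_[xs,ys],z,1.0)[:,:2]; mu=w.mean(0); e,V=np.linalg.eigh(np.cov((w-mu).T)); d=V[:,1]
        print(tag,"px",(c[j]/.64).round(0),"centre",mu.round(4),"axis %.1f"%(np.degrees(np.arctan2(d[1],d[0]))%180),"size",(np.sqrt(12*e)*1000).round(0))
BLUE=((105,90,60),(125,255,255)); YEL=((22,90,60),(35,255,255)); GRN=((50,80,40),(85,255,255))
E
python3 - <<'E'
from h import *
blob("m2",*YEL,.014); snap("b1"); blob("b1",*BLUE,.073); blob("ch1",*BLUE,.073); plan(.607,.2034,.086,92.7)
E
```

```text
m2 px [404.  51.] centre [ 0.608  -0.1186] axis 175.7 size [12. 20.]
m2 px [406. 184.] centre [ 0.5236 -0.1176] axis 177.2 size [13. 39.]
m2 px [404. 294.] centre [ 0.4445 -0.114 ] axis 10.5 size [14. 19.]
b1 px [412. 278.] centre [0.6084 0.2014] axis 92.1 size [13. 46.]
b1 px [614. 378.] centre [0.7473 0.1388] axis 174.4 size [83. 90.]
ch1 px [477. 205.] centre [0.6082 0.203 ] axis 93.1 size [13. 46.]
ch1 px [658. 285.] centre [0.7483 0.13  ] axis 16.4 size [81. 91.]
t=14.4 yaw 92.57 at [0.6039 0.1976 0.2343] w=0.0428; turn rz=-0.1 (tilt [-0.1  0.1 -0. ]) then tool shift mm [  5.6   3.3 148.3]
```

>>> step_arm:
  grip_force: 50
  moves:
    - {"rx":0,"ry":0,"rz":0,"dx":4,"dy":4.5,"dz":40,"gripper":0}
    - {"rx":0,"ry":0,"rz":0,"dx":0,"dy":0,"dz":40,"gripper":0}
    - {"rx":0,"ry":0,"rz":0,"dx":0,"dy":0,"dz":35,"gripper":0}
    - {"rx":0,"ry":0,"rz":0,"dx":0,"dy":0,"dz":20,"gripper":0}
    - {"rx":0,"ry":0,"rz":0,"dx":0,"dy":0,"dz":12,"gripper":0}
    - {"rx":0,"ry":0,"rz":0,"dx":0,"dy":0,"dz":0,"gripper":0}
    - {"rx":0,"ry":0,"rz":0,"dx":0,"dy":0,"dz":0,"gripper":-1}
    - {"rx":0,"ry":0,"rz":0,"dx":0,"dy":0,"dz":0,"gripper":-1}
    - {"rx":0,"ry":0,"rz":0,"dx":0,"dy":0,"dz":0,"gripper":-1}
    - {"rx":0,"ry":0,"rz":0,"dx":0,"dy":0,"dz":0,"gripper":-1}

```text
clock: 15.62
tcp_pos: [0.6093, 0.2039, 0.0902]
orientation: [2.168, 2.272, 0.003]
contact_force: [-1.9, -1.1, 6.1]
grip_width: 0.012
gripper_force: 49.5
```

```bash
python3 - <<'E'
from h import *
plan(.608,.202,.086,92.7)
E
```

```text
t=15.6 yaw 92.69 at [0.6093 0.2039 0.0902] w=0.0120; turn rz=-0.0 (tilt [ 0.1 -0.1 -0. ]) then tool shift mm [-1.8 -1.4  4.2]
```

>>> step_arm:
  moves:
    - {"rx":0,"ry":0,"rz":0,"dx":0,"dy":0,"dz":0,"gripper":-0.2}
    - {"rx":0,"ry":0,"rz":0,"dx":0,"dy":0,"dz":0,"gripper":-0.2}
    - {"rx":0,"ry":0,"rz":0,"dx":0,"dy":0,"dz":0,"gripper":-0.2}

```text
clock: 16.0
tcp_pos: [0.6083, 0.2037, 0.0886]
orientation: [-2.168, -2.273, 0.0]
contact_force: [-0.2, -0.8, -0.0]
grip_width: 0.0339
gripper_force: 0.0
```

```bash
python3 - <<'E'
from h import *
plan(.608,.202,.085,92.7); print(r.get_obs()["contact_force"]); snap("b2"); blob("b2",*BLUE,.073)
E
```

```text
t=16.0 yaw 92.70 at [0.6083 0.2037 0.0886] w=0.0339; turn rz=-0.0 (tilt [-0.  0. -0.]) then tool shift mm [-1.7 -0.4  3.6]
[-0.16880429 -0.7847703  -0.0236477 ]
b2 px [407. 394.] centre [0.6095 0.2037] axis 92.6 size [13. 48.]
b2 px [738. 475.] centre [0.7282 0.1768] axis 144.0 size [37. 70.]
```

View pics/b2.png

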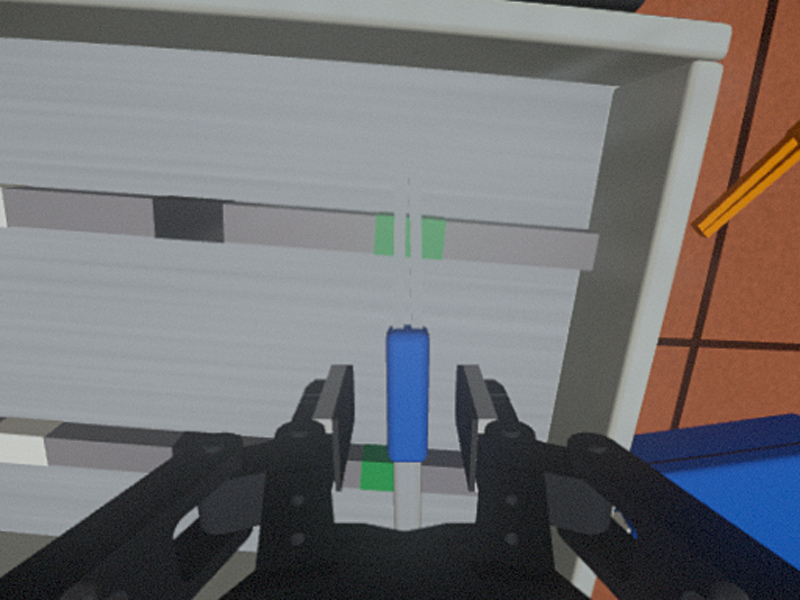

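The forceps sit between the fingers at (407,394), well aligned. Lower 4 mm and grip.

>>> step_arm:
  grip_force: 50
  moves:
    - {"rx":0,"ry":0,"rz":0,"dx":0,"dy":0.7,"dz":4,"gripper":-0.2}
    - {"rx":0,"ry":0,"rz":0,"dx":0,"dy":0,"dz":0,"gripper":-0.2}
    - {"rx":0,"ry":0,"rz":0,"dx":0,"dy":0,"dz":0,"gripper":-1}
    - {"rx":0,"ry":0,"rz":0,"dx":0,"dy":0,"dz":0,"gripper":-1}
    - {"rx":0,"ry":0,"rz":0,"dx":0,"dy":0,"dz":0,"gripper":-1}
    - {"rx":0,"ry":0,"rz":0,"dx":0,"dy":0,"dz":0,"gripper":-1}

```text
clock: 16.8
tcp_pos: [0.6093, 0.2037, 0.0849]
orientation: [2.169, 2.273, 0.0]
contact_force: [0.6, -0.2, 0.5]
grip_width: 0.0125
gripper_force: 50.0
```

>>> step_arm:
  moves:
    - {"rx":0,"ry":0,"rz":0,"dx":0,"dy":0,"dz":-30,"gripper":-1}
    - {"rx":0,"ry":0,"rz":0,"dx":0,"dy":0,"dz":-45,"gripper":-1}
    - {"rx":0,"ry":0,"rz":0,"dx":0,"dy":0,"dz":-45,"gripper":-1}
    - {"rx":0,"ry":0,"rz":0,"dx":0,"dy":0,"dz":-40,"gripper":-1}
    - {"rx":0,"ry":0,"rz":0,"dx":-45,"dy":-13,"dz":-10,"gripper":-1}
    - {"rx":0,"ry":0,"rz":0,"dx":-45,"dy":-13,"dz":0,"gripper":-1}
    - {"rx":0,"ry":0,"rz":0,"dx":-45,"dy":-13,"dz":0,"gripper":-1}
    - {"rx":0,"ry":0,"rz":0,"dx":-45,"dy":-13,"dz":0,"gripper":-1}
    - {"rx":0,"ry":0,"rz":0,"dx":-45,"dy":-13,"dz":0,"gripper":-1}
    - {"rx":0,"ry":0,"rz":0,"dx":-45,"dy":-13,"dz":0,"gripper":-1}
    - {"rx":0,"ry":0,"rz":0,"dx":-45,"dy":-13,"dz":0,"gripper":-1}
    - {"rx":0,"ry":0,"rz":0,"dx":-45,"dy":-13,"dz":0,"gripper":-1}
    - {"rx":0,"ry":0,"rz":0,"dx":-45,"dy":-13,"dz":0,"gripper":-1}
    - {"rx":0,"ry":0,"rz":0,"dx":-45,"dy":0,"dz":0,"gripper":-1}

```text
clock: 18.55
tcp_pos: [0.5123, -0.2527, 0.2548]
orientation: [-2.169, -2.272, -0.001]
contact_force: [1.1, -0.9, -0.7]
grip_width: 0.0125
gripper_force: 49.9
```

>>> step_arm:
  moves:
    - {"rx":0,"ry":0,"rz":9.4,"dx":0,"dy":0,"dz":0,"gripper":-1}
    - {"rx":0,"ry":0,"rz":9.4,"dx":0,"dy":0,"dz":0,"gripper":-1}
    - {"rx":0,"ry":0,"rz":9.4,"dx":0,"dy":0,"dz":0,"gripper":-1}
    - {"rx":0,"ry":0,"rz":9.4,"dx":0,"dy":0,"dz":0,"gripper":-1}
    - {"rx":0,"ry":0,"rz":9.4,"dx":0,"dy":0,"dz":0,"gripper":-1}
    - {"rx":0,"ry":0,"rz":9.4,"dx":0,"dy":0,"dz":0,"gripper":-1}
    - {"rx":0,"ry":0,"rz":9.4,"dx":0,"dy":0,"dz":0,"gripper":-1}
    - {"rx":0,"ry":0,"rz":9.4,"dx":0,"dy":0,"dz":0,"gripper":-1}
    - {"rx":0,"ry":0,"rz":9.4,"dx":0,"dy":0,"dz":0,"gripper":-1}
    - {"rx":0,"ry":0,"rz":9.4,"dx":0,"dy":0,"dz":0,"gripper":-1}
    - {"rx":0,"ry":0,"rz":0,"dx":0,"dy":0,"dz":0,"gripper":-1}
    - {"rx":0,"ry":0,"rz":0,"dx":0,"dy":0,"dz":0,"gripper":-1}

```text
clock: 20.05
tcp_pos: [0.5134, -0.2512, 0.2547]
orientation: [-3.141, 0.031, 0.0]
contact_force: [-0.4, 0.4, -1.2]
grip_width: 0.0124
gripper_force: 49.9
```

```bash
python3 - <<'E'
from h import *
np.set_printoptions(precision=1,suppress=True)
snap("b3"); plan(.5211,-.3068,.03,-1.55)
c,p,q,o=pose(); i,f=pickle.load(open("pics/b3.pkl","rb"))
blob("b3",*BLUE,p[2]-.012); blob("b3",*YEL,.014)
h=cv2.cvtColor(f,cv2.COLOR_BGR2HSV); m=cv2.inRange(h,*map(np.array,BLUE)); n,l,s,cc=cv2.connectedComponentsWithStats(m)
for j in range(1,n):
    if s[j,4]>60: print(s[j], q.inv().apply(px2w(i,[cc[j]],p[2]-.012,1.)-p)*1000)
E
```

```text
t=20.1 yaw -1.16 at [ 0.5 -0.3  0.3] w=0.0122; turn rz=0.4 (tilt [-0. -0.  0.]) then tool shift mm [  9.2  55.3 224.7]
b3 px [477. 136.] centre [ 0.6 -0.3] axis 176.0 size [5. 8.]
b3 px [404. 399.] centre [ 0.5 -0.3] axis 178.9 size [13. 48.]
b3 px [467. 341.] centre [ 0.5 -0.3] axis 174.2 size [5. 8.]
b3 px [226. 134.] centre [ 0.6 -0.1] axis 177.9 size [13. 20.]
b3 px [234. 246.] centre [ 0.5 -0.1] axis 178.4 size [13. 46.]
b3 px [246. 341.] centre [ 0.4 -0.1] axis 175.3 size [14. 19.]
[300  78  12  19 205] [[80.3 19.9 12. ]]
[ 245  211   29   89 2319] [[ 1.1  0.2 12. ]]
[294 211  11  15 153] [[21.  19.5 12. ]]
```

>>> step_arm:
  moves:
    - {"rx":0,"ry":0,"rz":0.4,"dx":0,"dy":0,"dz":0,"gripper":-1}
    - {"rx":0,"ry":0,"rz":0,"dx":4.5,"dy":28,"dz":40,"gripper":-1}
    - {"rx":0,"ry":0,"rz":0,"dx":4,"dy":27.3,"dz":45,"gripper":-1}
    - {"rx":0,"ry":0,"rz":0,"dx":0,"dy":0,"dz":45,"gripper":-1}
    - {"rx":0,"ry":0,"rz":0,"dx":0,"dy":0,"dz":40,"gripper":-1}
    - {"rx":0,"ry":0,"rz":0,"dx":0,"dy":0,"dz":30,"gripper":-1}
    - {"rx":0,"ry":0,"rz":0,"dx":0,"dy":0,"dz":15,"gripper":-1}
    - {"rx":0,"ry":0,"rz":0,"dx":0,"dy":0,"dz":8,"gripper":-1}
    - {"rx":0,"ry":0,"rz":0,"dx":0,"dy":0,"dz":0,"gripper":-1}
    - {"rx":0,"ry":0,"rz":0,"dx":0,"dy":0,"dz":0,"gripper":-1}

```text
clock: 21.35
tcp_pos: [0.5209, -0.3072, 0.0328]
orientation: [3.141, -0.047, 0.002]
contact_force: [0.5, 0.3, -1.1]
grip_width: 0.0126
gripper_force: 49.9
```

```bash
python3 - <<'E'
from h import *
plan(.5206,-.3068,.0262,-1.55)
E
```

```text
t=21.4 yaw -1.70 at [ 0.5209 -0.3072  0.0328] w=0.0126; turn rz=-0.2 (tilt [ 0.  -0.1 -0. ]) then tool shift mm [-0.3 -0.4  6.6]
```

>>> step_arm:
  moves:
    - {"rx":0,"ry":0,"rz":-0.2,"dx":0,"dy":-0.4,"dz":4,"gripper":-1}
    - {"rx":0,"ry":0,"rz":0,"dx":0,"dy":0,"dz":2.4,"gripper":-1}
    - {"rx":0,"ry":0,"rz":0,"dx":0,"dy":0,"dz":0,"gripper":-1}
    - {"rx":0,"ry":0,"rz":0,"dx":0,"dy":0,"dz":0,"gripper":-0.4}
    - {"rx":0,"ry":0,"rz":0,"dx":0,"dy":0,"dz":0,"gripper":-0.4}
    - {"rx":0,"ry":0,"rz":0,"dx":0,"dy":0,"dz":0,"gripper":-0.4}
    - {"rx":0,"ry":0,"rz":0,"dx":0,"dy":0,"dz":-12,"gripper":-0.4}
    - {"rx":0,"ry":0,"rz":0,"dx":0,"dy":0,"dz":-35,"gripper":0}
    - {"rx":0,"ry":0,"rz":0,"dx":0,"dy":0,"dz":-50,"gripper":0}
    - {"rx":0,"ry":0,"rz":0,"dx":-30,"dy":0,"dz":-50,"gripper":0}
    - {"rx":0,"ry":0,"rz":0,"dx":-30,"dy":0,"dz":-60,"gripper":0}
    - {"rx":0,"ry":0,"rz":0,"dx":0,"dy":0,"dz":0,"gripper":0}
    - {"rx":0,"ry":0,"rz":0,"dx":0,"dy":0,"dz":0,"gripper":0}

```text
clock: 22.98
tcp_pos: [0.4626, -0.3044, 0.2286]
orientation: [-3.141, 0.041, -0.002]
contact_force: [0.3, 0.7, 0.3]
grip_width: 0.0424
gripper_force: 0.0
```

```bash
python3 - <<'E'
from h import *
snap("m3"); plan(.5,-.45,.25,80.8); blob("m3",*BLUE,.014); blob("m3",*YEL,.014); blob("m3",*GRN,.011)
E
```

```text
t=23.0 yaw -1.45 at [ 0.4627 -0.3041  0.2278] w=0.0428; turn rz=-82.3 (tilt [-0.1  0.  -0. ]) then tool shift mm [-138.    60.2  -22.2]
m3 px [405.  56.] centre [ 0.6028 -0.3086] axis 178.2 size [13. 20.]
m3 px [405. 185.] centre [ 0.5204 -0.3066] axis 177.7 size [12. 41.]
m3 px [405. 297.] centre [ 0.4391 -0.3043] axis 2.0 size [14. 17.]
m3 px [126.  58.] centre [ 0.6078 -0.1243] axis 179.8 size [14. 20.]
m3 px [139. 186.] centre [ 0.5252 -0.1186] axis 178.7 size [14. 46.]
m3 px [161. 296.] centre [ 0.4446 -0.12  ] axis 162.5 size [13. 18.]
```

View pics/m3.png

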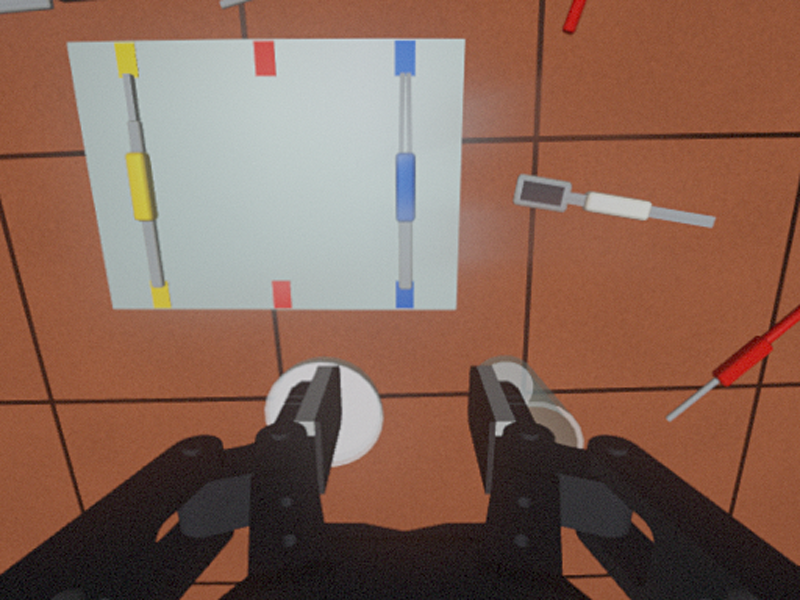

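Both sterilised instruments are placed (forceps 405,73–288, on its marks). The scoop's sleeve is at (618,206), ends (516,190) and (714,222).

```bash
python3 - <<'E'
from h import *
i,f=pickle.load(open("pics/m3.pkl","rb"))
v,res=fit(i,np.array([(24,7,12),(-24,7,12),(-24,-7,12),(24,-7,12)])/1e3,[(589,193),(651,205),(648,219),(585,207)],[.5,-.46,1.41]); print(v,np.degrees(v[2]),res.tolist())
print(px2w(i,[(516,192),(714,221)],.005)[:,:2],px2w(i,[(505,378)],0.0))
plan(v[0],v[1],.2,np.degrees(v[2]))
E
```

```text
[ 0.50247345 -0.45913602  1.84284392] 105.58717905681432 [[-1.7, 32.2], [1.5, 0.8], [1.6, -32.3], [-1.4, -0.6]]
[[ 0.51349072 -0.38670326]
 [ 0.48938993 -0.53573491]] [[ 0.3632251  -0.38513046  0.        ]]
t=23.0 yaw -1.45 at [ 0.4627 -0.3041  0.2278] w=0.0428; turn rz=-107.0 (tilt [-0.1  0.  -0. ]) then tool shift mm [-160.    -3.3   27.8]
```

>>> step_arm:
  moves:
    - {"rx":0,"ry":0,"rz":-10.3,"dx":0,"dy":0,"dz":0,"gripper":0}
    - {"rx":0,"ry":0,"rz":-10.3,"dx":0,"dy":0,"dz":0,"gripper":0}
    - {"rx":0,"ry":0,"rz":-10.3,"dx":0,"dy":0,"dz":0,"gripper":0}
    - {"rx":0,"ry":0,"rz":-10.3,"dx":0,"dy":0,"dz":0,"gripper":0}
    - {"rx":0,"ry":0,"rz":-10.3,"dx":0,"dy":0,"dz":0,"gripper":0}
    - {"rx":0,"ry":0,"rz":-10.3,"dx":0,"dy":0,"dz":0,"gripper":0}
    - {"rx":0,"ry":0,"rz":-10.3,"dx":0,"dy":0,"dz":0,"gripper":0}
    - {"rx":0,"ry":0,"rz":-10.2,"dx":0,"dy":0,"dz":0,"gripper":0}
    - {"rx":0,"ry":0,"rz":0,"dx":-37,"dy":16,"dz":0,"gripper":0}
    - {"rx":0,"ry":0,"rz":0,"dx":-37,"dy":16,"dz":0,"gripper":0}
    - {"rx":0,"ry":0,"rz":0,"dx":-37,"dy":16,"dz":0,"gripper":0}
    - {"rx":0,"ry":0,"rz":0,"dx":-37,"dy":16,"dz":20,"gripper":0}
    - {"rx":0,"ry":0,"rz":0,"dx":0,"dy":0,"dz":50,"gripper":0}
    - {"rx":0,"ry":0,"rz":0,"dx":0,"dy":0,"dz":50,"gripper":0}
    - {"rx":0,"ry":0,"rz":0,"dx":0,"dy":0,"dz":0,"gripper":0}
    - {"rx":0,"ry":0,"rz":0,"dx":0,"dy":0,"dz":0,"gripper":0}

```text
clock: 25.02
tcp_pos: [0.5023, -0.4619, 0.1091]
orientation: [2.392, 2.036, -0.0]
contact_force: [-0.5, -0.1, 1.5]
grip_width: 0.0426
gripper_force: 0.0
```

```bash
python3 - <<'E'
from h import *
plan(.502,-.46,.0232,80.8); snap("s1"); blob("s1",(0,0,170),(179,45,255),.011,(200,100,600,600),200)
E
```

```text
t=25.0 yaw 80.79 at [ 0.5023 -0.4619  0.1091] w=0.0426; turn rz=-0.0 (tilt [0. 0. 0.]) then tool shift mm [ 1.8 -0.6 85.9]
s1 px [404. 295.] centre [ 0.5039 -0.4538] axis 79.4 size [ 16. 134.]
```

>>> step_arm:
  grip_force: 50
  moves:
    - {"rx":0,"ry":0,"rz":0,"dx":1.8,"dy":0,"dz":40,"gripper":-0.1}
    - {"rx":0,"ry":0,"rz":0,"dx":0,"dy":0,"dz":25,"gripper":-0.1}
    - {"rx":0,"ry":0,"rz":0,"dx":0,"dy":0,"dz":14,"gripper":-0.1}
    - {"rx":0,"ry":0,"rz":0,"dx":0,"dy":0,"dz":5,"gripper":-0.1}
    - {"rx":0,"ry":0,"rz":0,"dx":0,"dy":0,"dz":0,"gripper":-0.1}
    - {"rx":0,"ry":0,"rz":0,"dx":0,"dy":0,"dz":0,"gripper":-1}
    - {"rx":0,"ry":0,"rz":0,"dx":0,"dy":0,"dz":0,"gripper":-1}
    - {"rx":0,"ry":0,"rz":0,"dx":0,"dy":0,"dz":0,"gripper":-1}
    - {"rx":0,"ry":0,"rz":0,"dx":0,"dy":0,"dz":0,"gripper":-1}

```text
clock: 26.2
tcp_pos: [0.5027, -0.4601, 0.0255]
orientation: [2.391, 2.035, 0.001]
contact_force: [0.6, 0.3, 6.5]
grip_width: 0.0125
gripper_force: 50.6
```

```bash
python3 - <<'E'
from h import *
plan(.502,-.46,.0232,80.8)
E
```

```text
t=26.2 yaw 80.79 at [ 0.5027 -0.4601  0.0255] w=0.0125; turn rz=-0.0 (tilt [0.1 0.  0. ]) then tool shift mm [-0.  -0.7  2.3]
```

>>> step_arm:
  moves:
    - {"rx":0,"ry":0,"rz":0,"dx":0,"dy":0,"dz":-30,"gripper":-1}
    - {"rx":0,"ry":0,"rz":0,"dx":0,"dy":0,"dz":-50,"gripper":-1}
    - {"rx":0,"ry":0,"rz":0,"dx":0,"dy":0,"dz":-50,"gripper":-1}
    - {"rx":0,"ry":0,"rz":-7.4,"dx":0,"dy":0,"dz":-50,"gripper":-1}
    - {"rx":0,"ry":0,"rz":0,"dx":47,"dy":-4,"dz":0,"gripper":-1}
    - {"rx":0,"ry":0,"rz":0,"dx":48,"dy":-4,"dz":0,"gripper":-1}
    - {"rx":0,"ry":0,"rz":0,"dx":48,"dy":-4,"dz":0,"gripper":-1}
    - {"rx":0,"ry":0,"rz":0,"dx":48,"dy":-4,"dz":0,"gripper":-1}
    - {"rx":0,"ry":0,"rz":0,"dx":48,"dy":-4,"dz":0,"gripper":-1}
    - {"rx":0,"ry":0,"rz":0,"dx":48,"dy":-4,"dz":0,"gripper":-1}
    - {"rx":0,"ry":0,"rz":0,"dx":48,"dy":-4,"dz":0,"gripper":-1}
    - {"rx":0,"ry":0,"rz":0,"dx":48,"dy":-4,"dz":0,"gripper":-1}
    - {"rx":0,"ry":0,"rz":0,"dx":48,"dy":-4,"dz":0,"gripper":-1}
    - {"rx":0,"ry":0,"rz":0,"dx":48,"dy":-4,"dz":0,"gripper":-1}
    - {"rx":0,"ry":0,"rz":0,"dx":48,"dy":-4,"dz":0,"gripper":-1}
    - {"rx":0,"ry":0,"rz":0,"dx":48,"dy":-4,"dz":0,"gripper":-1}
    - {"rx":0,"ry":0,"rz":0,"dx":48,"dy":-4,"dz":0,"gripper":-1}
    - {"rx":0,"ry":0,"rz":0,"dx":40,"dy":-4,"dz":0,"gripper":-1}
    - {"rx":0,"ry":0,"rz":0,"dx":0,"dy":0,"dz":0,"gripper":-1}
    - {"rx":0,"ry":0,"rz":0,"dx":0,"dy":0,"dz":0,"gripper":-1}

```text
clock: 28.7
tcp_pos: [0.467, 0.2042, 0.2042]
orientation: [2.256, 2.186, -0.001]
contact_force: [-0.5, -1.3, -0.9]
grip_width: 0.0122
gripper_force: 49.8
```

```bash
python3 - <<'E'
from h import *
plan(.4668,.2133,.0875,88.2); snap("s2")
E
```

```text
t=28.7 yaw 88.17 at [0.467  0.2042 0.2042] w=0.0122; turn rz=-0.0 (tilt [-0.  0. -0.]) then tool shift mm [  9.1  -0.4 116.7]
```

View pics/s2.png

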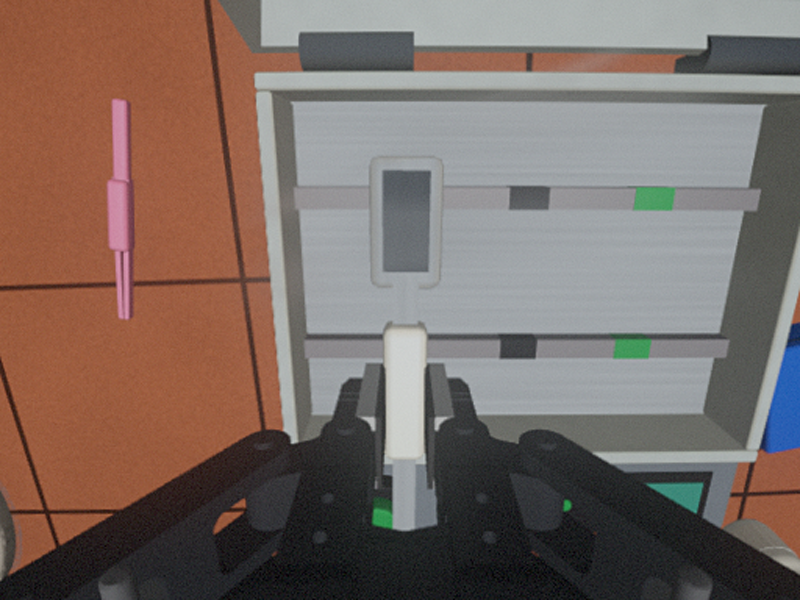

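The scoop is held square to the rails: sleeve from row 323 to 459, tip at row 156. Free marks are black (529,198)/(517,347) and green (654,199)/(632,348).

```bash
python3 - <<'E'
from h import *
np.set_printoptions(precision=4,suppress=True)
i,f=pickle.load(open("pics/s2.pkl","rb"))
L=np.array([(45,0,62),(-45,0,62),(45,-70,62),(-45,-70,62)])/1e3
v,res=fit(i,L,[(529.5,198),(517.5,347),(654.5,199),(632,348)],[.537,.211,1.54]); print(v,np.degrees(v[2]),res.tolist())
w=v[0]-.07*np.sin(v[2]),v[1]+.07*np.cos(v[2]); print("white",w)
c,p,q,o=pose(); T=lambda P,z:q.inv().apply(px2w(i,P,z)-p)*1000
print(T([(406,156)],p[2]-.0185),T([(405,323),(405,459)],p[2]-.0135),T([(384,400),(425,400)],p[2]-.0135))
plan(w[0],w[1],.0875,np.degrees(v[2]))
E
```

```text
[0.5367 0.211  1.5355] 87.97536934359536 [[0.3, -0.5], [0.4, 1.1], [-0.2, -0.4], [-0.6, 0.2]]
white (np.float64(0.4667753143331682), np.float64(0.21348362447101013))
[[75.3627  0.3509 18.4584]] [[ 26.4132   0.129   13.4854]
 [-22.2596   0.2001  13.5122]] [[ 0.0405 -6.6151 13.5016]
 [ 0.0559  6.627  13.4984]]
t=28.8 yaw 88.10 at [0.4671 0.2037 0.2042] w=0.0121; turn rz=0.1 (tilt [-0.  0. -0.]) then tool shift mm [  9.8  -0.7 116.7]
```

>>> step_arm:
  moves:
    - {"rx":0,"ry":0,"rz":0,"dx":8.7,"dy":-0.6,"dz":20,"gripper":-1}
    - {"rx":0,"ry":0,"rz":0,"dx":0,"dy":0,"dz":40,"gripper":-1}
    - {"rx":0,"ry":0,"rz":0,"dx":0,"dy":0,"dz":30,"gripper":-1}
    - {"rx":0,"ry":0,"rz":0,"dx":0,"dy":0,"dz":15,"gripper":-1}
    - {"rx":0,"ry":0,"rz":0,"dx":0,"dy":0,"dz":7,"gripper":-1}
    - {"rx":0,"ry":0,"rz":0,"dx":0,"dy":0,"dz":0,"gripper":-1}
    - {"rx":0,"ry":0,"rz":0,"dx":0,"dy":0,"dz":0,"gripper":-1}

```text
clock: 29.62
tcp_pos: [0.4675, 0.214, 0.0932]
orientation: [2.256, 2.186, 0.003]
contact_force: [-0.6, 0.9, -0.6]
grip_width: 0.0125
gripper_force: 49.8
```

```bash
python3 - <<'E'
from h import *
plan(.4668,.2125,.0875,88.1)
E
```

```text
t=29.6 yaw 88.18 at [0.4675 0.214  0.0932] w=0.0125; turn rz=0.1 (tilt [ 0.1 -0.1 -0. ]) then tool shift mm [-1.5 -0.6  5.7]
```

>>> step_arm:
  moves:
    - {"rx":0,"ry":0,"rz":0,"dx":-1,"dy":-0.6,"dz":3.5,"gripper":-1}
    - {"rx":0,"ry":0,"rz":0,"dx":0,"dy":0,"dz":2,"gripper":-1}
    - {"rx":0,"ry":0,"rz":0,"dx":0,"dy":0,"dz":0,"gripper":-1}
    - {"rx":0,"ry":0,"rz":0,"dx":0,"dy":0,"dz":0,"gripper":-1}

```text
clock: 30.12
tcp_pos: [0.4662, 0.2127, 0.0874]
orientation: [-2.256, -2.186, -0.0]
contact_force: [-1.9, -1.3, 7.0]
grip_width: 0.0122
gripper_force: 50.8
```

>>> step_arm:
  moves:
    - {"rx":0,"ry":0,"rz":0,"dx":0,"dy":0,"dz":0,"gripper":-0.4}
    - {"rx":0,"ry":0,"rz":0,"dx":0,"dy":0,"dz":0,"gripper":-0.4}
    - {"rx":0,"ry":0,"rz":0,"dx":0,"dy":0,"dz":0,"gripper":-0.4}
    - {"rx":0,"ry":0,"rz":0,"dx":0,"dy":0,"dz":-12,"gripper":-0.4}
    - {"rx":0,"ry":0,"rz":0,"dx":0,"dy":0,"dz":-40,"gripper":-0.2}
    - {"rx":0,"ry":0,"rz":0,"dx":0,"dy":0,"dz":-50,"gripper":0}
    - {"rx":0,"ry":0,"rz":0,"dx":-20,"dy":0,"dz":-50,"gripper":0}
    - {"rx":0,"ry":0,"rz":0,"dx":0,"dy":0,"dz":0,"gripper":0}

```text
clock: 31.12
tcp_pos: [0.4679, 0.192, 0.2431]
orientation: [2.258, 2.182, 0.013]
contact_force: [-0.0, 0.5, 0.3]
grip_width: 0.0428
gripper_force: 0.0
```

```bash
python3 - <<'E'
from h import *
snap("s3"); blob("s3",(0,0,175),(179,40,255),.073,(200,100,600,600),150)
plan(.655,-.16,.26,88.1)
E
```

```text
s3 px [281. 148.] centre [0.3986 0.2762] axis 88.2 size [ 6. 56.]
s3 px [292. 293.] centre [0.3959 0.1854] axis 88.2 size [  6. 120.]
s3 px [398. 247.] centre [0.4662 0.2137] axis 87.7 size [13. 46.]
s3 px [406. 406.] centre [0.4676 0.1016] axis 178.3 size [ 7. 87.]
s3 px [564. 405.] centre [0.5783 0.0982] axis 177.6 size [ 6. 52.]
t=31.2 yaw 88.11 at [0.4665 0.1926 0.2409] w=0.0426; turn rz=0.0 (tilt [ 0.2 -0.2 -0. ]) then tool shift mm [-346.1  200.1  -19.1]
```

>>> step_arm:
  moves:
    - {"rx":0,"ry":0,"rz":0,"dx":-43,"dy":25,"dz":-10,"gripper":0}
    - {"rx":0,"ry":0,"rz":0,"dx":-43,"dy":25,"dz":-5,"gripper":0}
    - {"rx":0,"ry":0,"rz":0,"dx":-43,"dy":25,"dz":-5,"gripper":0}
    - {"rx":0,"ry":0,"rz":0,"dx":-43,"dy":25,"dz":0,"gripper":0}
    - {"rx":0,"ry":0,"rz":0,"dx":-43,"dy":25,"dz":0,"gripper":0}
    - {"rx":0,"ry":0,"rz":0,"dx":-43,"dy":25,"dz":0,"gripper":0}
    - {"rx":0,"ry":0,"rz":0,"dx":-43,"dy":25,"dz":0,"gripper":0}
    - {"rx":0,"ry":0,"rz":0,"dx":-43,"dy":25,"dz":0,"gripper":0}
    - {"rx":0,"ry":0,"rz":0,"dx":0,"dy":0,"dz":0,"gripper":0}
    - {"rx":0,"ry":0,"rz":0,"dx":0,"dy":0,"dz":0,"gripper":0}

```text
clock: 32.42
tcp_pos: [0.654, -0.1566, 0.2571]
orientation: [-2.254, -2.184, 0.002]
contact_force: [0.3, -0.1, 0.1]
grip_width: 0.043
gripper_force: 0.0
```

```bash
python3 - <<'E'
from h import *
i,f=snap("p1"); plan(.655,-.1,.1,88.1); blob("p1",*GRN,.011)
# side by side: chamber check (left) and spatula view (right)
a=pickle.load(open("pics/s3.pkl","rb"))[1]
cv2.imwrite("pics/p1c.png",np.hstack([cv2.resize(a[:,90:410],(400,480)),cv2.resize(f[:,96:416],(400,480))]))
E
```

```text
t=32.5 yaw 88.27 at [ 0.6542 -0.1558  0.2575] w=0.0421; turn rz=0.2 (tilt [-0.1 -0.1  0. ]) then tool shift mm [ 55.8  -1.  157.5]
p1 px [412. 374.] centre [ 0.6567 -0.2602] axis 102.7 size [13. 47.]
```

View pics/p1c.png

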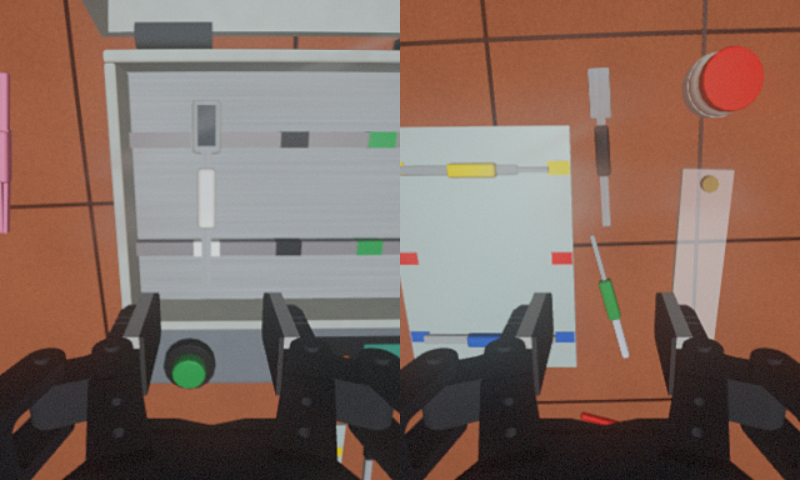

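Left pane: the scoop lies square on the white marks. Right pane: spatula sleeve (596–609, 125–177) with ends (599,68) and (606,226), and the probe sleeve at (609,300).

```bash
python3 - <<'E'
from h import *
np.set_printoptions(precision=4,suppress=True)
i,f=pickle.load(open("pics/p1.pkl","rb"))
cv=lambda P:(np.array(P,float)-[400,0])*.8+[96,0]
e=px2w(i,cv([(599,68),(606,226)]),.005,1.); s=px2w(i,cv([(602,126),(603.5,176.5)]),.012,1.); print(e,s, [np.degrees(np.arctan2(*(a[0]-a[1])[[1,0]])) for a in (e,s)],e.mean(0),s.mean(0))
c=s.mean(0); plan(c[0],c[1],.0235,87.3)
print("plate/jar",px2w(i,cv([(684,170),(733,170),(724,80)]),[.012,.012,.075],1.))
E
```

```text
[[ 0.6535 -0.029   0.005 ]
 [ 0.6555 -0.1796  0.005 ]] [[ 0.6546 -0.0805  0.012 ]
 [ 0.6546 -0.1279  0.012 ]] [np.float64(90.76512835259476), np.float64(89.91266015757917)] [ 0.6545 -0.1043  0.005 ] [ 0.6546 -0.1042  0.012 ]
t=32.5 yaw 88.27 at [ 0.6542 -0.1558  0.2575] w=0.0421; turn rz=1.0 (tilt [-0.1 -0.1  0. ]) then tool shift mm [ 51.5  -2.  234. ]
plate/jar [[ 0.733  -0.1239  0.012 ]
 [ 0.7808 -0.1253  0.012 ]
 [ 0.7484 -0.0502  0.075 ]]
```

>>> step_arm:
  grip_force: 50
  moves:
    - {"rx":0,"ry":0,"rz":-2.2,"dx":0,"dy":0,"dz":20,"gripper":-0.1}
    - {"rx":0,"ry":0,"rz":0,"dx":26,"dy":0.5,"dz":40,"gripper":-0.1}
    - {"rx":0,"ry":0,"rz":0,"dx":25.6,"dy":0.4,"dz":40,"gripper":-0.1}
    - {"rx":0,"ry":0,"rz":0,"dx":0,"dy":0,"dz":40,"gripper":-0.1}
    - {"rx":0,"ry":0,"rz":0,"dx":0,"dy":0,"dz":40,"gripper":-0.1}
    - {"rx":0,"ry":0,"rz":0,"dx":0,"dy":0,"dz":30,"gripper":-0.1}
    - {"rx":0,"ry":0,"rz":0,"dx":0,"dy":0,"dz":16,"gripper":-0.1}
    - {"rx":0,"ry":0,"rz":0,"dx":0,"dy":0,"dz":5,"gripper":-0.1}
    - {"rx":0,"ry":0,"rz":0,"dx":0,"dy":0,"dz":0,"gripper":-0.1}
    - {"rx":0,"ry":0,"rz":0,"dx":0,"dy":0,"dz":0,"gripper":-0.1}

```text
clock: 33.72
tcp_pos: [0.656, -0.1059, 0.0291]
orientation: [2.213, 2.228, 0.002]
contact_force: [-0.5, 1.1, 0.7]
grip_width: 0.0383
gripper_force: 0.0
```

```bash
python3 - <<'E'
from h import *
plan(.6546,-.1042,.0235,90.5); snap("p2"); blob("p2",(0,0,0),(179,255,50),.011,(340,280,480,420),100)
E
```

```text
t=33.7 yaw 90.38 at [ 0.656  -0.1059  0.0291] w=0.0383; turn rz=-0.1 (tilt [0.1 0.  0. ]) then tool shift mm [ 1.8 -1.3  5.6]
```

Lower to about 24.5 mm, grip, lift, and swing to the chamber.

>>> step_arm:
  grip_force: 50
  moves:
    - {"rx":0,"ry":0,"rz":0,"dx":1.8,"dy":-1.2,"dz":4.7,"gripper":-0.1}
    - {"rx":0,"ry":0,"rz":0,"dx":0,"dy":0,"dz":0,"gripper":-0.1}
    - {"rx":0,"ry":0,"rz":0,"dx":0,"dy":0,"dz":0,"gripper":-1}
    - {"rx":0,"ry":0,"rz":0,"dx":0,"dy":0,"dz":0,"gripper":-1}
    - {"rx":0,"ry":0,"rz":0,"dx":0,"dy":0,"dz":0,"gripper":-1}
    - {"rx":0,"ry":0,"rz":0,"dx":0,"dy":0,"dz":0,"gripper":-1}

```text
clock: 34.52
tcp_pos: [0.6541, -0.1042, 0.0233]
orientation: [2.214, 2.229, 0.0]
contact_force: [-0.2, 0.1, 2.3]
grip_width: 0.0124
gripper_force: 51.0
```

>>> step_arm:
  moves:
    - {"rx":0,"ry":0,"rz":0,"dx":0,"dy":0,"dz":-30,"gripper":-1}
    - {"rx":0,"ry":0,"rz":0,"dx":0,"dy":0,"dz":-50,"gripper":-1}
    - {"rx":0,"ry":0,"rz":0,"dx":0,"dy":0,"dz":-50,"gripper":-1}
    - {"rx":0,"ry":0,"rz":2.4,"dx":0,"dy":0,"dz":-50,"gripper":-1}
    - {"rx":0,"ry":0,"rz":0,"dx":43,"dy":-18,"dz":0,"gripper":-1}
    - {"rx":0,"ry":0,"rz":0,"dx":43,"dy":-18,"dz":0,"gripper":-1}
    - {"rx":0,"ry":0,"rz":0,"dx":43,"dy":-18,"dz":0,"gripper":-1}
    - {"rx":0,"ry":0,"rz":0,"dx":43,"dy":-18,"dz":0,"gripper":-1}
    - {"rx":0,"ry":0,"rz":0,"dx":43,"dy":-18,"dz":0,"gripper":-1}
    - {"rx":0,"ry":0,"rz":0,"dx":43,"dy":-18,"dz":0,"gripper":-1}
    - {"rx":0,"ry":0,"rz":0,"dx":43,"dy":-18,"dz":0,"gripper":-1}
    - {"rx":0,"ry":0,"rz":0,"dx":0,"dy":0,"dz":0,"gripper":-1}
    - {"rx":0,"ry":0,"rz":0,"dx":0,"dy":0,"dz":0,"gripper":-1}

```text
clock: 36.15
tcp_pos: [0.5384, 0.2007, 0.2029]
orientation: [2.26, 2.182, -0.001]
contact_force: [0.3, -0.6, -0.5]
grip_width: 0.0125
gripper_force: 50.7
```

```bash
python3 - <<'E'
from h import *
np.set_printoptions(precision=1,suppress=True)
i,f=snap("p3"); plan(.5367,.2110,.088,88.1)
# rows where held sleeve (dark) starts/ends along column ~405/800
g=cv2.cvtColor(f,cv2.COLOR_BGR2GRAY)[:,254:264].mean(1); d=np.diff(g); k=np.argsort(-abs(d))[:10]; print([(int(a),round(d[a])) for a in sorted(k)])
E
```

```text
t=36.2 yaw 87.90 at [0.5 0.2 0.2] w=0.0123; turn rz=-0.2 (tilt [0. 0. 0.]) then tool shift mm [ 11.   -2.4 115.1]
[(26, -45), (43, 30), (54, -36), (62, 49), (206, -29), (207, -56), (294, 42), (295, 85), (338, -47), (339, -66)]
```

>>> step_arm:
  moves:
    - {"rx":0,"ry":0,"rz":-0.2,"dx":10,"dy":-2.4,"dz":20,"gripper":-1}
    - {"rx":0,"ry":0,"rz":0,"dx":0,"dy":0,"dz":40,"gripper":-1}
    - {"rx":0,"ry":0,"rz":0,"dx":0,"dy":0,"dz":30,"gripper":-1}
    - {"rx":0,"ry":0,"rz":0,"dx":0,"dy":0,"dz":17,"gripper":-1}
    - {"rx":0,"ry":0,"rz":0,"dx":0,"dy":0,"dz":7,"gripper":-1}
    - {"rx":0,"ry":0,"rz":0,"dx":0,"dy":0,"dz":0,"gripper":-1}
    - {"rx":0,"ry":0,"rz":0,"dx":0,"dy":0,"dz":0,"gripper":-1}

```text
clock: 37.08
tcp_pos: [0.5372, 0.2115, 0.09]
orientation: [2.256, 2.186, 0.003]
contact_force: [0.8, 0.4, -1.6]
grip_width: 0.0122
gripper_force: 50.7
```

```bash
python3 - <<'E'
from h import *
plan(.5367,.2100,.0855,88.1)
E
```

```text
t=37.1 yaw 88.18 at [0.5372 0.2115 0.09  ] w=0.0122; turn rz=0.1 (tilt [ 0.1 -0.1 -0. ]) then tool shift mm [-1.5 -0.5  4.5]
```

>>> step_arm:
  moves:
    - {"rx":0,"ry":0,"rz":0,"dx":-1,"dy":-0.5,"dz":3,"gripper":-1}
    - {"rx":0,"ry":0,"rz":0,"dx":0,"dy":0,"dz":1.5,"gripper":-1}
    - {"rx":0,"ry":0,"rz":0,"dx":0,"dy":0,"dz":0,"gripper":-1}
    - {"rx":0,"ry":0,"rz":0,"dx":0,"dy":0,"dz":0,"gripper":-0.4}
    - {"rx":0,"ry":0,"rz":0,"dx":0,"dy":0,"dz":0,"gripper":-0.4}
    - {"rx":0,"ry":0,"rz":0,"dx":0,"dy":0,"dz":0,"gripper":-0.4}
    - {"rx":0,"ry":0,"rz":0,"dx":0,"dy":0,"dz":-12,"gripper":-0.4}
    - {"rx":0,"ry":0,"rz":0,"dx":0,"dy":0,"dz":-40,"gripper":-0.2}
    - {"rx":0,"ry":0,"rz":0,"dx":0,"dy":0,"dz":-50,"gripper":0}
    - {"rx":0,"ry":0,"rz":0,"dx":-20,"dy":0,"dz":-50,"gripper":0}
    - {"rx":0,"ry":0,"rz":0,"dx":0,"dy":0,"dz":0,"gripper":0}

```text
clock: 38.45
tcp_pos: [0.538, 0.1888, 0.2415]
orientation: [2.258, 2.181, 0.013]
contact_force: [0.8, 0.5, -0.8]
grip_width: 0.0425
gripper_force: 0.0
```

```bash
python3 - <<'E'
from h import *
snap("p4"); blob("p4",(0,0,0),(179,255,60),.072,(330,120,480,330),100); blob("p4",(0,0,175),(179,40,255),.073,(200,180,330,330),150)
plan(.6567,-.2602,.24,102.7)
E
```

```text
p4 px [286. 247.] centre [0.466  0.2137] axis 87.6 size [13. 46.]
t=38.5 yaw 88.10 at [0.5365 0.1898 0.239 ] w=0.0427; turn rz=-14.6 (tilt [ 0.2 -0.2 -0. ]) then tool shift mm [-465.4   18.4   -1. ]
```

>>> step_arm:
  moves:
    - {"rx":0,"ry":0,"rz":0,"dx":-45,"dy":13.5,"dz":0,"gripper":0}
    - {"rx":0,"ry":0,"rz":0,"dx":-45,"dy":13.5,"dz":0,"gripper":0}
    - {"rx":0,"ry":0,"rz":0,"dx":-45,"dy":13.5,"dz":0,"gripper":0}
    - {"rx":0,"ry":0,"rz":0,"dx":-45,"dy":13.5,"dz":0,"gripper":0}
    - {"rx":0,"ry":0,"rz":0,"dx":-45,"dy":13.5,"dz":0,"gripper":0}
    - {"rx":0,"ry":0,"rz":0,"dx":-45,"dy":13.5,"dz":0,"gripper":0}
    - {"rx":0,"ry":0,"rz":0,"dx":-45,"dy":13.5,"dz":0,"gripper":0}
    - {"rx":0,"ry":0,"rz":0,"dx":-45,"dy":13.5,"dz":0,"gripper":0}
    - {"rx":0,"ry":0,"rz":0,"dx":-45,"dy":13.5,"dz":0,"gripper":0}
    - {"rx":0,"ry":0,"rz":0,"dx":-41,"dy":13.5,"dz":0,"gripper":0}
    - {"rx":0,"ry":0,"rz":-7.3,"dx":0,"dy":0,"dz":0,"gripper":0}
    - {"rx":0,"ry":0,"rz":-7.3,"dx":0,"dy":0,"dz":0,"gripper":0}
    - {"rx":0,"ry":0,"rz":0,"dx":0,"dy":0,"dz":0,"gripper":0}
    - {"rx":0,"ry":0,"rz":0,"dx":0,"dy":0,"dz":0,"gripper":0}

```text
clock: 40.25
tcp_pos: [0.656, -0.2592, 0.2358]
orientation: [-1.962, -2.452, 0.0]
contact_force: [-0.0, 1.2, -0.0]
grip_width: 0.0427
gripper_force: 0.0
```

```bash
python3 - <<'E'
from h import *
snap("g1"); blob("g1",*GRN,.011); plan(.6567,-.2602,.024,102.7)
E
```

```text
g1 px [405. 266.] centre [ 0.657  -0.2625] axis 102.6 size [12. 45.]
t=40.3 yaw 102.70 at [ 0.6561 -0.2593  0.236 ] w=0.0428; turn rz=0.0 (tilt [-0. -0.  0.]) then tool shift mm [ -1.1   0.4 212. ]
```

>>> step_arm:
  grip_force: 50
  moves:
    - {"rx":0,"ry":0,"rz":0,"dx":-2.2,"dy":0.4,"dz":40,"gripper":-0.1}
    - {"rx":0,"ry":0,"rz":0,"dx":0,"dy":0,"dz":45,"gripper":-0.1}
    - {"rx":0,"ry":0,"rz":0,"dx":0,"dy":0,"dz":45,"gripper":-0.1}
    - {"rx":0,"ry":0,"rz":0,"dx":0,"dy":0,"dz":35,"gripper":-0.1}
    - {"rx":0,"ry":0,"rz":0,"dx":0,"dy":0,"dz":25,"gripper":-0.1}
    - {"rx":0,"ry":0,"rz":0,"dx":0,"dy":0,"dz":14,"gripper":-0.1}
    - {"rx":0,"ry":0,"rz":0,"dx":0,"dy":0,"dz":5,"gripper":-0.1}
    - {"rx":0,"ry":0,"rz":0,"dx":0,"dy":0,"dz":0,"gripper":-0.1}
    - {"rx":0,"ry":0,"rz":0,"dx":0,"dy":0,"dz":0,"gripper":-0.1}

```text
clock: 41.42
tcp_pos: [0.6578, -0.2622, 0.0288]
orientation: [1.959, 2.454, 0.001]
contact_force: [-0.0, -0.4, 0.7]
grip_width: 0.0385
gripper_force: 0.0
```

```bash
python3 - <<'E'
from h import *
snap("g2"); blob("g2",*GRN,.011); plan(.657,-.2615,.0240,102.7)
E
```

```text
g2 px [401. 384.] centre [ 0.6563 -0.2599] axis 102.9 size [13. 47.]
t=41.5 yaw 102.79 at [ 0.6577 -0.2621  0.0288] w=0.0385; turn rz=0.1 (tilt [0.1 0.1 0. ]) then tool shift mm [ 0.7 -0.6  4.8]
```

>>> step_arm:
  grip_force: 50
  moves:
    - {"rx":0,"ry":0,"rz":0,"dx":1.5,"dy":-1,"dz":4.5,"gripper":-0.1}
    - {"rx":0,"ry":0,"rz":0,"dx":0,"dy":0,"dz":0,"gripper":-0.1}
    - {"rx":0,"ry":0,"rz":0,"dx":0,"dy":0,"dz":0,"gripper":-1}
    - {"rx":0,"ry":0,"rz":0,"dx":0,"dy":0,"dz":0,"gripper":-1}
    - {"rx":0,"ry":0,"rz":0,"dx":0,"dy":0,"dz":0,"gripper":-1}
    - {"rx":0,"ry":0,"rz":0,"dx":0,"dy":0,"dz":0,"gripper":-1}

```text
clock: 42.22
tcp_pos: [0.6559, -0.2607, 0.0233]
orientation: [1.96, 2.455, 0.0]
contact_force: [0.0, -0.3, 1.6]
grip_width: 0.0121
gripper_force: 51.5
```

>>> step_arm:
  moves:
    - {"rx":0,"ry":0,"rz":0,"dx":0,"dy":0,"dz":-30,"gripper":-1}
    - {"rx":0,"ry":0,"rz":0,"dx":0,"dy":0,"dz":-50,"gripper":-1}
    - {"rx":0,"ry":0,"rz":7.3,"dx":0,"dy":0,"dz":-50,"gripper":-1}
    - {"rx":0,"ry":0,"rz":7.3,"dx":0,"dy":0,"dz":-50,"gripper":-1}
    - {"rx":0,"ry":0,"rz":0,"dx":45.7,"dy":-6.5,"dz":0,"gripper":-1}
    - {"rx":0,"ry":0,"rz":0,"dx":45.7,"dy":-6.5,"dz":0,"gripper":-1}
    - {"rx":0,"ry":0,"rz":0,"dx":45.7,"dy":-6.5,"dz":0,"gripper":-1}
    - {"rx":0,"ry":0,"rz":0,"dx":45.7,"dy":-6.5,"dz":0,"gripper":-1}
    - {"rx":0,"ry":0,"rz":0,"dx":45.7,"dy":-6.5,"dz":0,"gripper":-1}
    - {"rx":0,"ry":0,"rz":0,"dx":45.7,"dy":-6.5,"dz":0,"gripper":-1}
    - {"rx":0,"ry":0,"rz":0,"dx":45.7,"dy":-6.5,"dz":0,"gripper":-1}
    - {"rx":0,"ry":0,"rz":0,"dx":45.7,"dy":-6.5,"dz":0,"gripper":-1}
    - {"rx":0,"ry":0,"rz":0,"dx":45.7,"dy":-6.5,"dz":0,"gripper":-1}
    - {"rx":0,"ry":0,"rz":0,"dx":45.7,"dy":-6.5,"dz":0,"gripper":-1}
    - {"rx":0,"ry":0,"rz":0,"dx":0,"dy":0,"dz":0,"gripper":-1}
    - {"rx":0,"ry":0,"rz":0,"dx":0,"dy":0,"dz":0,"gripper":-1}

```text
clock: 44.22
tcp_pos: [0.605, 0.1976, 0.2028]
orientation: [2.256, 2.186, -0.001]
contact_force: [0.0, -0.5, -1.6]
grip_width: 0.0125
gripper_force: 51.1
```

```bash
python3 - <<'E'
from h import *
np.set_printoptions(precision=1,suppress=True)
i,f=snap("g3"); plan(.6067,.2087,.086,88.1); c,p,q,o=pose()
h=cv2.cvtColor(f,cv2.COLOR_BGR2HSV); m=cv2.inRange(h,*map(np.array,GRN)); n,l,s,cc=cv2.connectedComponentsWithStats(m)
for j in range(1,n):
    if s[j,4]>60:
        ys,xs=np.nonzero(l==j); w=q.inv().apply(px2w(i,np.c_[xs,ys],p[2]-.0125,1.)-p)*1000
        print(s[j],w.mean(0),w.min(0),w.max(0))
E
```

```text
t=44.3 yaw 88.09 at [0.6 0.2 0.2] w=0.0125; turn rz=-0.0 (tilt [-0.   0.1 -0. ]) then tool shift mm [ 12.    1.1 117. ]
[248 117   6  15  73] [65.6 -4.  12.4] [62.5 -4.9 12.4] [68.5 -2.7 12.4]
[265 117   8  15 113] [65.7  4.1 12.4] [62.5  2.5 12.4] [68.5  5.6 12.4]
[ 245  210   29   89 2327] [ 1.7 -0.1 12.5] [-23.8  -7.2  12.5] [25.5  7.3 12.5]
[267 308  14  28 331] [-39.8   7.6  12.5] [-47.8   4.4  12.5] [-30.   11.7  12.5]
```

>>> step_arm:
  moves:
    - {"rx":0,"ry":0,"rz":0,"dx":10,"dy":1.1,"dz":20,"gripper":-1}
    - {"rx":0,"ry":0,"rz":0,"dx":0,"dy":0,"dz":40,"gripper":-1}
    - {"rx":0,"ry":0,"rz":0,"dx":0,"dy":0,"dz":30,"gripper":-1}
    - {"rx":0,"ry":0,"rz":0,"dx":0,"dy":0,"dz":17,"gripper":-1}
    - {"rx":0,"ry":0,"rz":0,"dx":0,"dy":0,"dz":7,"gripper":-1}
    - {"rx":0,"ry":0,"rz":0,"dx":0,"dy":0,"dz":0,"gripper":-1}
    - {"rx":0,"ry":0,"rz":0,"dx":0,"dy":0,"dz":0,"gripper":-1}

```text
clock: 45.15
tcp_pos: [0.6074, 0.2084, 0.0902]
orientation: [2.256, 2.185, 0.003]
contact_force: [-0.0, -0.6, 0.0]
grip_width: 0.0125
gripper_force: 51.1
```

```bash
python3 - <<'E'
from h import *
plan(.6067,.2075,.0855,88.1)
E
```

```text
t=45.1 yaw 88.18 at [0.6074 0.2084 0.0902] w=0.0125; turn rz=0.1 (tilt [ 0.1 -0.  -0. ]) then tool shift mm [-0.9 -0.7  4.7]
```

>>> step_arm:
  moves:
    - {"rx":0,"ry":0,"rz":0,"dx":-0.8,"dy":-0.7,"dz":3,"gripper":-1}
    - {"rx":0,"ry":0,"rz":0,"dx":0,"dy":0,"dz":1.7,"gripper":-1}
    - {"rx":0,"ry":0,"rz":0,"dx":0,"dy":0,"dz":0,"gripper":-1}
    - {"rx":0,"ry":0,"rz":0,"dx":0,"dy":0,"dz":0,"gripper":-0.4}
    - {"rx":0,"ry":0,"rz":0,"dx":0,"dy":0,"dz":0,"gripper":-0.4}
    - {"rx":0,"ry":0,"rz":0,"dx":0,"dy":0,"dz":0,"gripper":-0.4}
    - {"rx":0,"ry":0,"rz":0,"dx":0,"dy":0,"dz":-12,"gripper":-0.4}
    - {"rx":0,"ry":0,"rz":0,"dx":0,"dy":0,"dz":-40,"gripper":-0.4}
    - {"rx":0,"ry":0,"rz":0,"dx":0,"dy":0,"dz":-50,"gripper":-1}
    - {"rx":0,"ry":0,"rz":0,"dx":-20,"dy":-20,"dz":-50,"gripper":-1}
    - {"rx":0,"ry":0,"rz":0,"dx":-20,"dy":-30,"dz":-50,"gripper":-1}
    - {"rx":0,"ry":0,"rz":0,"dx":0,"dy":0,"dz":0,"gripper":-1}
    - {"rx":0,"ry":0,"rz":0,"dx":0,"dy":0,"dz":0,"gripper":-1}

```text
clock: 46.78
tcp_pos: [0.5545, 0.1696, 0.2867]
orientation: [-2.255, -2.186, -0.002]
contact_force: [-0.5, 0.2, -0.5]
grip_width: -0.0002
gripper_force: 0.0
```

```bash
python3 - <<'E'
from h import *
i,f=snap("c2"); plan(.44,.40,.33,88.1)
blob("c2",*GRN,.073); blob("c2",(0,0,175),(179,40,255),.073,(230,120,380,300),150)
g=r.grab_frame("side"); pickle.dump((info("side"),g),open("pics/side2.pkl","wb"))
h=g[200:310,130:290]
cv2.imwrite("pics/c2c.png",np.hstack([cv2.resize(f[:300,70:390],(440,412),interpolation=cv2.INTER_CUBIC),cv2.resize(h,(360,412),interpolation=cv2.INTER_CUBIC)]))
E
```

```text
t=46.8 yaw 88.24 at [0.5543 0.1698 0.2858] w=0.0001; turn rz=0.1 (tilt [-0.1 -0.   0. ]) then tool shift mm [ 226.3 -121.9  -44.2]
c2 px [466. 144.] centre [0.5999 0.2532] axis 89.9 size [ 8. 11.]
c2 px [485. 144.] centre [0.6128 0.2528] axis 89.9 size [ 7. 11.]
c2 px [475. 208.] centre [0.6063 0.2097] axis 89.5 size [11. 44.]
c2 px [495. 394.] centre [0.6244 0.0617] axis 178.7 size [33. 53.]
c2 px [262. 403.] centre [0.4361 0.0595] axis 58.7 size [27. 32.]
c2 px [243. 126.] centre [0.4487 0.2697] axis 179.0 size [10. 20.]
c2 px [333. 219.] centre [0.5047 0.2038] axis 82.6 size [ 62. 114.]
c2 px [325. 130.] centre [0.5039 0.265 ] axis 177.8 size [ 4. 46.]
c2 px [259. 220.] centre [0.4521 0.2053] axis 87.4 size [ 42. 101.]
```

View pics/c2c.png

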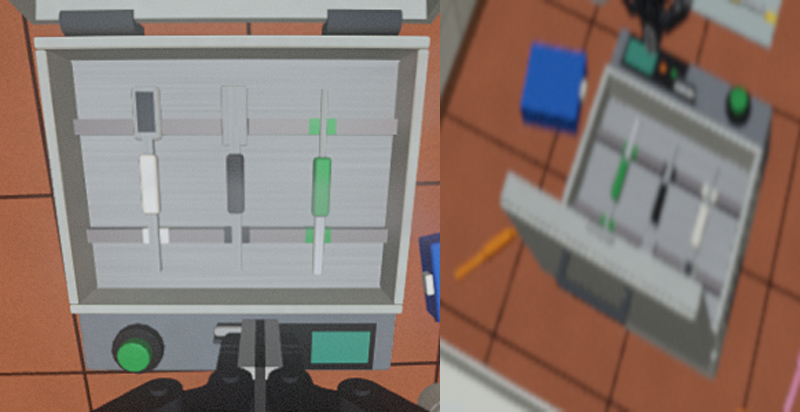

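All three used instruments lie on their marks, square to the rails. The lid stands open; next I'll estimate its angle from the side and scene views.

```bash
cat >> h.py <<'E'
ST=(.5367,.2110,np.radians(88.1))
def st2w(x,y,z): c,s=np.cos(ST[2]),np.sin(ST[2]); return np.array([ST[0]+c*x-s*y,ST[1]+s*x+c*y,z])
def lid(th,u,w,y): return st2w(.112-u*np.cos(th)+w*np.sin(th),y,.097+u*np.sin(th)+w*np.cos(th))
E
python3 - <<'E'
from h import *
i=info("scene"); j=info("side")
for th in (1.5,1.6,1.7,1.8):
    P=[lid(th,.216,w,y) for w,y in ((0,.138),(.03,.138),(0,-.138),(.03,-.138))]
    a=w2px(i,P,.64); b=w2px(j,P); b=np.c_[440+(b[:,0]-130)*2.25,(b[:,1]-200)*412/110]
    print(th,a.round(0).tolist(),"side",b.round(0).tolist())
i,f=pickle.load(open("pics/s2.pkl","rb"))
E
```

```text
1.5 [[563.0, 135.0], [577.0, 132.0], [627.0, 244.0], [642.0, 240.0]] side [[722.0, 204.0], [714.0, 234.0], [532.0, 98.0], [522.0, 125.0]]
1.6 [[573.0, 133.0], [586.0, 131.0], [638.0, 241.0], [652.0, 238.0]] side [[716.0, 226.0], [708.0, 259.0], [525.0, 118.0], [514.0, 147.0]]
1.7 [[582.0, 132.0], [595.0, 131.0], [648.0, 240.0], [662.0, 238.0]] side [[710.0, 251.0], [702.0, 286.0], [517.0, 140.0], [507.0, 172.0]]
1.8 [[591.0, 132.0], [603.0, 132.0], [657.0, 239.0], [670.0, 238.0]] side [[704.0, 276.0], [696.0, 313.0], [510.0, 163.0], [501.0, 197.0]]
```

The lid is at about 1.8 rad. There is an upright bottle behind it, so I'll locate that before going there.

```bash
python3 - <<'E'
from h import *
np.set_printoptions(precision=3,suppress=True)
i=dict(mtx=np.array([[298.11396683,0,258.72943298],[0,298.11396683,192.86219009],[0,0,1]]),D=np.array([-0.0275962,0,0,0,0]),rvec=np.array([-2.42073185,-1.56939803,-0.22902234]),tvec=np.array([-0.67374031,-0.03838242,0.38043237]))
print("base far edge",px2w(i,[(232,372)],0.0),"cap",px2w(i,[(140,565)],.17))
print("scene cap",px2w("scene",[(575,155)],.165),"tray obj",px2w("scene",[(740,283)],.03))
for th in (1.8,1.75): print(th,lid(th,.216,.03,.1),lid(th,.19,.03,.09))
f=r.grab_frame("scene"); cv2.imwrite("pics/sc3.png",cv2.resize(f[60:220,310:510],(800,600),interpolation=cv2.INTER_CUBIC))
plan(.435,.455,.42,88.1)
E
```

```text
base far edge [[0.308 0.433 0.   ]] cap [[0.345 0.42  0.17 ]]
scene cap [[0.338 0.417 0.165]] tray obj [[0.702 0.717 0.03 ]]
1.8 [0.443 0.405 0.301] [0.453 0.398 0.275]
1.75 [0.443 0.394 0.304] [0.453 0.389 0.279]
t=46.9 yaw 88.24 at [0.554 0.17  0.285] w=-0.0002; turn rz=0.1 (tilt [-0.1  0.1 -0. ]) then tool shift mm [ 281.3 -128.7 -134.9]
```

View pics/sc3.png

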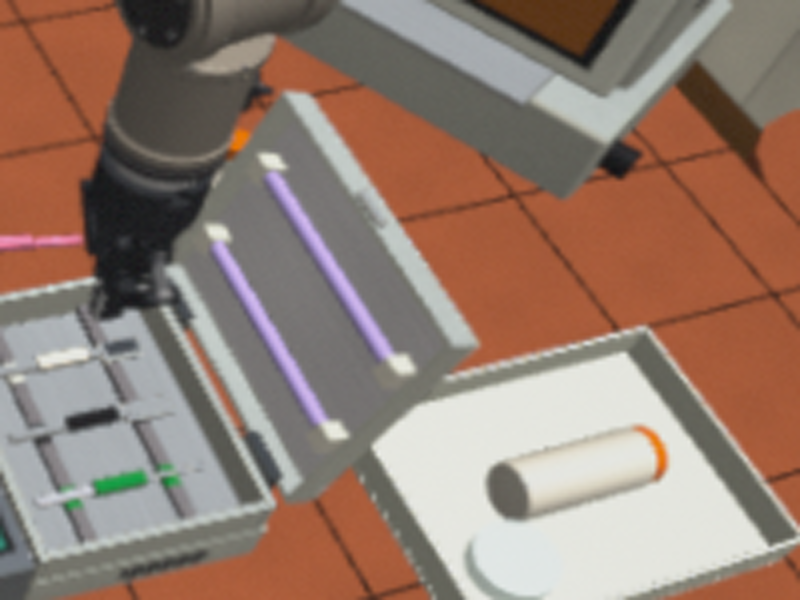

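The upright bottle is at about (0.34,0.42), clear of my path at x≈0.44 as long as I stay above 0.17. Path: up, over, and behind the lid.

>>> step_arm:
  moves:
    - {"rx":0,"ry":0,"rz":0,"dx":0,"dy":0,"dz":-45,"gripper":-1}
    - {"rx":0,"ry":0,"rz":0,"dx":0,"dy":0,"dz":-50,"gripper":-1}
    - {"rx":0,"ry":0,"rz":0,"dx":0,"dy":0,"dz":-50,"gripper":-1}
    - {"rx":0,"ry":0,"rz":0,"dx":40,"dy":-18,"dz":0,"gripper":-1}
    - {"rx":0,"ry":0,"rz":0,"dx":40,"dy":-18,"dz":0,"gripper":-1}
    - {"rx":0,"ry":0,"rz":0,"dx":40,"dy":-18,"dz":0,"gripper":-1}
    - {"rx":0,"ry":0,"rz":0,"dx":40,"dy":-18,"dz":0,"gripper":-1}
    - {"rx":0,"ry":0,"rz":0,"dx":40,"dy":-18,"dz":0,"gripper":-1}
    - {"rx":0,"ry":0,"rz":0,"dx":40,"dy":-18,"dz":0,"gripper":-1}
    - {"rx":0,"ry":0,"rz":0,"dx":41,"dy":-18,"dz":0,"gripper":-1}
    - {"rx":0,"ry":0,"rz":0,"dx":0,"dy":0,"dz":45,"gripper":-1}
    - {"rx":0,"ry":0,"rz":0,"dx":0,"dy":0,"dz":45,"gripper":-1}
    - {"rx":0,"ry":0,"rz":0,"dx":0,"dy":0,"dz":40,"gripper":-1}
    - {"rx":0,"ry":0,"rz":0,"dx":0,"dy":0,"dz":0,"gripper":-1}
    - {"rx":0,"ry":0,"rz":0,"dx":0,"dy":0,"dz":0,"gripper":-1}

```text
clock: 48.8
tcp_pos: [0.4383, 0.4544, 0.3024]
orientation: [2.256, 2.186, 0.002]
contact_force: [0.5, 0.5, 0.5]
grip_width: -0.0003
gripper_force: 0.0
```

```bash
cat >> h.py <<'E'
def instst():
    c,p,q,o=pose(); c_,s=np.cos(ST[2]),np.sin(ST[2]); d=p[:2]-ST[:2]
    print("steriliser frame mm: x %.1f y %.1f z %.1f"%(1e3*(c_*d[0]+s*d[1]),1e3*(-s*d[0]+c_*d[1]),1e3*p[2]),"F",o["contact_force"].round(1),"t",round(c,1)); return 1e3*(c_*d[0]+s*d[1]),1e3*p[2]
E
python3 - <<'E'
from h import *
instst(); plan(.437,.455,.295,88.1)
pr=None
for th in (1.4,1.3,1.2,1.1,1.0,.9,.8,.7,.6,.5,.4,.3,.2,.12,.06,0):
    u=.178+(.19-.178)*(1.4-th)/1.4; x=112-1e3*u*np.cos(th)+30*np.sin(th)+11; z=97+1e3*u*np.sin(th)+30*np.cos(th)+22
    print(th,"TCP x %.0f z %.0f"%(x,z), "" if pr is None else "dx %.1f dz %.1f"%(x-pr[0],-(z-pr[1]))); pr=(x,z)
E
```

```text
steriliser frame mm: x 240.0 y 106.4 z 302.4 F [0.5 0.5 0.5] t 48.8
t=48.8 yaw 88.18 at [0.4383 0.4544 0.3024] w=-0.0003; turn rz=0.1 (tilt [ 0.1 -0.  -0. ]) then tool shift mm [ 0.5 -1.3  7.4]
1.4 TCP x 122 z 300 
1.3 TCP x 104 z 299 dx -18.2 dz 0.1
1.2 TCP x 86 z 297 dx -18.2 dz 2.0
1.1 TCP x 68 z 294 dx -18.0 dz 3.8
1.0 TCP x 50 z 288 dx -17.6 dz 5.7
0.9 TCP x 33 z 280 dx -17.0 dz 7.4
0.8 TCP x 17 z 271 dx -16.3 dz 9.2
0.7 TCP x 2 z 260 dx -15.3 dz 10.8
0.6 TCP x -13 z 248 dx -14.2 dz 12.3
0.5 TCP x -26 z 234 dx -13.0 dz 13.8
0.4 TCP x -37 z 219 dx -11.6 dz 15.1
0.3 TCP x -47 z 203 dx -10.0 dz 16.2
0.2 TCP x -56 z 186 dx -8.4 dz 17.2
0.12 TCP x -61 z 171 dx -5.4 dz 14.4
0.06 TCP x -64 z 160 dx -3.3 dz 11.1
0 TCP x -67 z 149 dx -2.7 dz 11.3
```

>>> step_arm:
  moves:
    - {"rx":0,"ry":0,"rz":0,"dx":-15,"dy":0,"dz":6,"gripper":-1}
    - {"rx":0,"ry":0,"rz":0,"dx":-10,"dy":0,"dz":0,"gripper":-1}
    - {"rx":0,"ry":0,"rz":0,"dx":-8,"dy":0,"dz":0,"gripper":-1}
    - {"rx":0,"ry":0,"rz":0,"dx":-8,"dy":0,"dz":0,"gripper":-1}
    - {"rx":0,"ry":0,"rz":0,"dx":-8,"dy":0,"dz":0,"gripper":-1}
    - {"rx":0,"ry":0,"rz":0,"dx":-8,"dy":0,"dz":0,"gripper":-1}
    - {"rx":0,"ry":0,"rz":0,"dx":-8,"dy":0,"dz":0,"gripper":-1}
    - {"rx":0,"ry":0,"rz":0,"dx":-8,"dy":0,"dz":0,"gripper":-1}
    - {"rx":0,"ry":0,"rz":0,"dx":-8,"dy":0,"dz":0,"gripper":-1}
    - {"rx":0,"ry":0,"rz":0,"dx":-8,"dy":0,"dz":0,"gripper":-1}

```text
clock: 50.05
tcp_pos: [0.4348, 0.3654, 0.2964]
orientation: [-2.255, -2.186, -0.003]
contact_force: [-1.5, 5.6, 11.5]
grip_width: 0.0001
gripper_force: 4.0
```

```bash
python3 - <<'E'
from h import *
instst()
E
```

```text
steriliser frame mm: x 150.9 y 106.9 z 296.4 F [-1.5  5.6 11.5] t 50.0
```

>>> step_arm:
  moves:
    - {"rx":0,"ry":0,"rz":0,"dx":-5,"dy":0,"dz":-5,"gripper":-1}
    - {"rx":0,"ry":0,"rz":0,"dx":-8,"dy":0,"dz":-3,"gripper":-1}
    - {"rx":0,"ry":0,"rz":0,"dx":-8,"dy":0,"dz":0,"gripper":-1}
    - {"rx":0,"ry":0,"rz":0,"dx":-8,"dy":0,"dz":0,"gripper":-1}
    - {"rx":0,"ry":0,"rz":0,"dx":-8,"dy":0,"dz":0,"gripper":-1}
    - {"rx":0,"ry":0,"rz":0,"dx":-8,"dy":0,"dz":0,"gripper":-1}

```text
clock: 50.8
tcp_pos: [0.4332, 0.3192, 0.3031]
orientation: [2.256, 2.186, -0.001]
contact_force: [-0.1, 2.8, -1.0]
grip_width: -0.0002
gripper_force: 1.2
```

```bash
python3 - <<'E'
from h import *
instst()
f=r.grab_frame("scene"); g=r.grab_frame("wrist")
cv2.imwrite("pics/l1.png",np.hstack([cv2.resize(f[90:230,270:450],(400,311),interpolation=cv2.INTER_CUBIC),cv2.resize(g,(400,300))[:300]]) if 0 else np.hstack([cv2.resize(f[90:230,270:450],(400,300),interpolation=cv2.INTER_CUBIC),cv2.resize(g,(400,300))]))
E
```

```text
steriliser frame mm: x 104.7 y 107.0 z 303.1 F [-0.1  2.8 -1. ] t 50.8
```

View pics/l1.png

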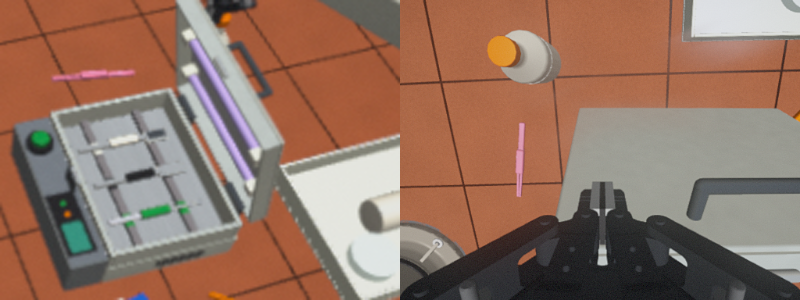

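The lid is following at about 1.3 rad, with the fingers behind it and clear of the handle and bottle. I'll continue slowly along the arc.

>>> step_arm:
  moves:
    - {"rx":0,"ry":0,"rz":0,"dx":-9,"dy":0,"dz":2,"gripper":-1}
    - {"rx":0,"ry":0,"rz":0,"dx":-9,"dy":0,"dz":2,"gripper":-1}
    - {"rx":0,"ry":0,"rz":0,"dx":-9,"dy":0,"dz":2.5,"gripper":-1}
    - {"rx":0,"ry":0,"rz":0,"dx":-9,"dy":0,"dz":2.5,"gripper":-1}
    - {"rx":0,"ry":0,"rz":0,"dx":-8.8,"dy":0,"dz":3,"gripper":-1}
    - {"rx":0,"ry":0,"rz":0,"dx":-8.8,"dy":0,"dz":3,"gripper":-1}
    - {"rx":0,"ry":0,"rz":0,"dx":-8.5,"dy":0,"dz":3.8,"gripper":-1}
    - {"rx":0,"ry":0,"rz":0,"dx":-8.5,"dy":0,"dz":3.8,"gripper":-1}
    - {"rx":0,"ry":0,"rz":0,"dx":-8,"dy":0,"dz":4.6,"gripper":-1}
    - {"rx":0,"ry":0,"rz":0,"dx":-8,"dy":0,"dz":4.6,"gripper":-1}

```text
clock: 52.15
tcp_pos: [0.4303, 0.2329, 0.2711]
orientation: [-2.256, -2.186, 0.001]
contact_force: [-0.4, 1.9, 0.8]
grip_width: 0.0003
gripper_force: 0.8
```

```bash
python3 - <<'E'
from h import *
instst()
E
```

```text
steriliser frame mm: x 18.4 y 107.0 z 271.1 F [-0.4  1.9  0.8] t 52.1
```

Force is small and steady, tracking the plan (θ≈0.8).

>>> step_arm:
  moves:
    - {"rx":0,"ry":0,"rz":0,"dx":-7.8,"dy":0,"dz":5.4,"gripper":-1}
    - {"rx":0,"ry":0,"rz":0,"dx":-7.8,"dy":0,"dz":5.4,"gripper":-1}
    - {"rx":0,"ry":0,"rz":0,"dx":-7.2,"dy":0,"dz":6.2,"gripper":-1}
    - {"rx":0,"ry":0,"rz":0,"dx":-7.2,"dy":0,"dz":6.2,"gripper":-1}
    - {"rx":0,"ry":0,"rz":0,"dx":-6.5,"dy":2,"dz":7,"gripper":-1}
    - {"rx":0,"ry":0,"rz":0,"dx":-6.5,"dy":2,"dz":7,"gripper":-1}
    - {"rx":0,"ry":0,"rz":0,"dx":-5.8,"dy":2,"dz":7.5,"gripper":-1}
    - {"rx":0,"ry":0,"rz":0,"dx":-5.8,"dy":2,"dz":7.5,"gripper":-1}
    - {"rx":0,"ry":0,"rz":0,"dx":-5,"dy":2,"dz":8,"gripper":-1}
    - {"rx":0,"ry":0,"rz":0,"dx":-5,"dy":2,"dz":8,"gripper":-1}

```text
clock: 53.4
tcp_pos: [0.4407, 0.1681, 0.2028]
orientation: [2.256, 2.186, -0.0]
contact_force: [-1.6, 1.5, 0.7]
grip_width: -0.0001
gripper_force: 0.5
```

```bash
python3 - <<'E'
from h import *
instst()
E
```

```text
steriliser frame mm: x -46.1 y 94.5 z 202.8 F [-1.6  1.5  0.7] t 53.4
```

>>> step_arm:
  moves:
    - {"rx":0,"ry":0,"rz":0,"dx":-2.4,"dy":0,"dz":5,"gripper":-1}
    - {"rx":0,"ry":0,"rz":0,"dx":-2.4,"dy":0,"dz":5,"gripper":-1}
    - {"rx":0,"ry":0,"rz":0,"dx":-2.2,"dy":0,"dz":5,"gripper":-1}
    - {"rx":0,"ry":0,"rz":0,"dx":-2,"dy":0,"dz":5,"gripper":-1}
    - {"rx":0,"ry":0,"rz":0,"dx":-2,"dy":0,"dz":5,"gripper":-1}
    - {"rx":0,"ry":0,"rz":0,"dx":-1.8,"dy":0,"dz":5,"gripper":-1}
    - {"rx":0,"ry":0,"rz":0,"dx":-1.5,"dy":0,"dz":4,"gripper":-1}
    - {"rx":0,"ry":0,"rz":0,"dx":-1.5,"dy":0,"dz":3,"gripper":-1}
    - {"rx":0,"ry":0,"rz":0,"dx":0,"dy":0,"dz":2,"gripper":-1}
    - {"rx":0,"ry":0,"rz":0,"dx":0,"dy":0,"dz":0,"gripper":-1}

```text
clock: 54.65
tcp_pos: [0.4399, 0.1525, 0.1642]
orientation: [-2.256, -2.186, 0.001]
contact_force: [0.1, -1.6, -0.9]
grip_width: -0.0002
gripper_force: 0.0
```

```bash
python3 - <<'E'
from h import *
instst()
E
```

```text
steriliser frame mm: x -61.7 y 94.8 z 164.2 F [ 0.1 -1.6 -0.9] t 54.6
```

>>> step_arm:
  moves:
    - {"rx":0,"ry":0,"rz":0,"dx":-5,"dy":2,"dz":0,"gripper":-1}
    - {"rx":0,"ry":0,"rz":0,"dx":-5,"dy":2,"dz":0,"gripper":-1}
    - {"rx":0,"ry":0,"rz":0,"dx":0,"dy":0,"dz":2,"gripper":-1}
    - {"rx":0,"ry":0,"rz":0,"dx":0,"dy":0,"dz":2,"gripper":-1}
    - {"rx":0,"ry":0,"rz":0,"dx":0,"dy":0,"dz":2,"gripper":-1}
    - {"rx":0,"ry":0,"rz":0,"dx":0,"dy":0,"dz":2,"gripper":-1}
    - {"rx":0,"ry":0,"rz":0,"dx":0,"dy":0,"dz":2,"gripper":-1}
    - {"rx":0,"ry":0,"rz":0,"dx":0,"dy":0,"dz":2,"gripper":-1}
    - {"rx":0,"ry":0,"rz":0,"dx":0,"dy":0,"dz":0,"gripper":-1}

```text
clock: 55.78
tcp_pos: [0.4437, 0.1425, 0.1522]
orientation: [-2.256, -2.186, 0.0]
contact_force: [0.2, -0.1, 0.8]
grip_width: 0.0002
gripper_force: 0.2
```

```bash
python3 - <<'E'
from h import *
instst()
E
```

```text
steriliser frame mm: x -71.6 y 90.7 z 152.2 F [ 0.2 -0.1  0.8] t 55.8
```

>>> step_arm:
  moves:
    - {"rx":0,"ry":0,"rz":0,"dx":0,"dy":0,"dz":2,"gripper":-1}
    - {"rx":0,"ry":0,"rz":0,"dx":0,"dy":0,"dz":2,"gripper":-1}
    - {"rx":0,"ry":0,"rz":0,"dx":0,"dy":0,"dz":1,"gripper":-1}
    - {"rx":0,"ry":0,"rz":0,"dx":0,"dy":0,"dz":0,"gripper":-1}

```text
clock: 56.28
tcp_pos: [0.4438, 0.1428, 0.1487]
orientation: [-2.255, -2.184, -0.001]
contact_force: [-7.5, -2.2, 24.9]
grip_width: -0.0001
gripper_force: 12.6
```

```bash
python3 - <<'E'
from h import *
instst()
E
```

```text
steriliser frame mm: x -71.2 y 90.6 z 148.7 F [-7.5 -2.2 24.9] t 56.3
```

>>> step_arm:
  moves:
    - {"rx":0,"ry":0,"rz":0,"dx":0,"dy":0,"dz":-10,"gripper":-1}
    - {"rx":0,"ry":0,"rz":0,"dx":0,"dy":0,"dz":-10,"gripper":-1}
    - {"rx":0,"ry":0,"rz":0,"dx":0,"dy":0,"dz":0,"gripper":-1}
    - {"rx":0,"ry":0,"rz":0,"dx":0,"dy":0,"dz":0,"gripper":-1}
    - {"rx":0,"ry":0,"rz":0,"dx":0,"dy":0,"dz":8,"gripper":-1}
    - {"rx":0,"ry":0,"rz":0,"dx":0,"dy":0,"dz":5,"gripper":-1}
    - {"rx":0,"ry":0,"rz":0,"dx":0,"dy":0,"dz":2,"gripper":-1}
    - {"rx":0,"ry":0,"rz":0,"dx":0,"dy":0,"dz":0,"gripper":-1}

```text
clock: 57.28
tcp_pos: [0.4437, 0.1424, 0.1521]
orientation: [2.256, 2.186, -0.001]
contact_force: [-0.6, 0.2, -1.1]
grip_width: 0.0
gripper_force: 0.0
```

```bash
python3 - <<'E'
from h import *
instst()
for t in ("s3","ch1","p4"): blob(t,*GRN,.107,(100,330,420,520))
i,f=snap("lc")
g=info("scene")
E
```

```text
steriliser frame mm: x -71.7 y 90.7 z 152.1 F [-0.6  0.2 -1.1] t 57.3
s3 px [376. 464.] centre [0.447  0.0796] axis 82.2 size [25. 29.]
ch1 px [280. 394.] centre [0.4499 0.0779] axis 75.0 size [21. 28.]
```

Lid is shut and held: no force with the tips at 130 mm, and the face is at 127. Now the button.

>>> step_arm:
  moves:
    - {"rx":0,"ry":0,"rz":0,"dx":0,"dy":0,"dz":-25,"gripper":-1}
    - {"rx":0,"ry":0,"rz":0,"dx":-32,"dy":3,"dz":0,"gripper":-1}
    - {"rx":0,"ry":0,"rz":0,"dx":-31.5,"dy":3.4,"dz":0,"gripper":-1}
    - {"rx":0,"ry":0,"rz":0,"dx":0,"dy":0,"dz":0,"gripper":-1}
    - {"rx":0,"ry":0,"rz":0,"dx":0,"dy":0,"dz":20,"gripper":-1}
    - {"rx":0,"ry":0,"rz":0,"dx":0,"dy":0,"dz":17,"gripper":-1}
    - {"rx":0,"ry":0,"rz":0,"dx":0,"dy":0,"dz":4,"gripper":-1}
    - {"rx":0,"ry":0,"rz":0,"dx":0,"dy":0,"dz":0,"gripper":-1}

```text
clock: 58.32
tcp_pos: [0.4483, 0.0792, 0.1365]
orientation: [-2.256, -2.186, 0.0]
contact_force: [0.2, 0.3, 0.4]
grip_width: -0.0001
gripper_force: 0.0
```

```bash
python3 - <<'E'
from h import *
instst(); plan(.448,.079,.122,88.1)
E
```

```text
steriliser frame mm: x -134.6 y 84.0 z 136.5 F [0.2 0.3 0.4] t 58.3
t=58.3 yaw 88.21 at [0.4483 0.0792 0.1365] w=-0.0001; turn rz=0.1 (tilt [-0.  0. -0.]) then tool shift mm [-0.2 -0.3 14.5]
```

>>> step_arm:
  moves:
    - {"rx":0,"ry":0,"rz":0,"dx":0,"dy":0,"dz":4,"gripper":-1}
    - {"rx":0,"ry":0,"rz":0,"dx":0,"dy":0,"dz":4,"gripper":-1}
    - {"rx":0,"ry":0,"rz":0,"dx":0,"dy":0,"dz":2,"gripper":-1}
    - {"rx":0,"ry":0,"rz":0,"dx":0,"dy":0,"dz":2,"gripper":-1}
    - {"rx":0,"ry":0,"rz":0,"dx":0,"dy":0,"dz":2,"gripper":-1}
    - {"rx":0,"ry":0,"rz":0,"dx":0,"dy":0,"dz":1,"gripper":-1}
    - {"rx":0,"ry":0,"rz":0,"dx":0,"dy":0,"dz":0,"gripper":-1}
    - {"rx":0,"ry":0,"rz":0,"dx":0,"dy":0,"dz":0,"gripper":-1}

```text
clock: 59.32
tcp_pos: [0.4487, 0.0791, 0.1227]
orientation: [-2.256, -2.185, -0.002]
contact_force: [-6.3, 1.3, 26.1]
grip_width: -0.0
gripper_force: 12.4
```

```bash
python3 - <<'E'
from h import *
instst()
E
```

```text
steriliser frame mm: x -134.7 y 83.6 z 122.7 F [-6.3  1.3 26.1] t 59.3
```

Button bottomed out (tips at 101 mm, 26 N). I'll retreat and check the mat row once more.

>>> step_arm:
  moves:
    - {"rx":0,"ry":0,"rz":0,"dx":0,"dy":0,"dz":-15,"gripper":-1}
    - {"rx":0,"ry":0,"rz":0,"dx":0,"dy":0,"dz":-45,"gripper":-1}
    - {"rx":0,"ry":0,"rz":0,"dx":0,"dy":0,"dz":-55,"gripper":-1}
    - {"rx":0,"ry":0,"rz":0,"dx":0,"dy":0,"dz":-55,"gripper":-1}
    - {"rx":0,"ry":0,"rz":0,"dx":-42,"dy":10,"dz":0,"gripper":-1}
    - {"rx":0,"ry":0,"rz":0,"dx":-42,"dy":10,"dz":0,"gripper":-1}
    - {"rx":0,"ry":0,"rz":0,"dx":-42,"dy":10,"dz":0,"gripper":-1}
    - {"rx":0,"ry":0,"rz":0,"dx":-42,"dy":10,"dz":0,"gripper":-1}
    - {"rx":0,"ry":0,"rz":0,"dx":-42,"dy":10,"dz":0,"gripper":-1}
    - {"rx":0,"ry":0,"rz":0,"dx":-42,"dy":10,"dz":0,"gripper":-1}
    - {"rx":0,"ry":0,"rz":0,"dx":-42,"dy":10,"dz":0,"gripper":-1}
    - {"rx":0,"ry":0,"rz":0,"dx":-42,"dy":0,"dz":0,"gripper":-1}
    - {"rx":0,"ry":0,"rz":0,"dx":-42,"dy":0,"dz":0,"gripper":-1}
    - {"rx":0,"ry":0,"rz":0,"dx":0,"dy":0,"dz":0,"gripper":-1}
    - {"rx":0,"ry":0,"rz":0,"dx":0,"dy":0,"dz":0,"gripper":-1}

```text
clock: 61.2
tcp_pos: [0.5059, -0.3006, 0.291]
orientation: [-2.256, -2.185, 0.0]
contact_force: [1.2, 0.3, -0.1]
grip_width: 0.0001
gripper_force: 0.0
```

```bash
python3 - <<'E'
from h import *
plan(.5,-.3,.3,88); snap("fin"); blob("fin",*BLUE,.014); blob("fin",*YEL,.014)
E
```

```text
t=61.2 yaw 88.17 at [ 0.5059 -0.3006  0.291 ] w=0.0001; turn rz=0.2 (tilt [-0.1 -0.   0. ]) then tool shift mm [ 0.4 -5.9 -9. ]
fin px [326. 253.] centre [ 0.4379 -0.3012] axis 12.3 size [12. 16.]
fin px [517. 253.] centre [ 0.6037 -0.307 ] axis 174.3 size [12. 19.]
fin px [421. 256.] centre [ 0.5206 -0.307 ] axis 176.9 size [10. 43.]
fin px [422.  11.] centre [ 0.5254 -0.1179] axis 178.3 size [14. 46.]
fin px [315.  13.] centre [ 0.4437 -0.1166] axis 175.8 size [13. 19.]
fin px [531.  12.] centre [ 0.6078 -0.1205] axis 178.3 size [13. 20.]
fin px [727.  28.] centre [ 0.7612 -0.1345] axis 21.5 size [12. 14.]
fin px [689. 242.] centre [ 0.7532 -0.3016] axis 22.2 size [12. 12.]
```

```bash
python3 -c "
from bench import r
print(r.hand_in())"
```

```text
the job is handed in; nothing more can be done
None
```

The job is handed in at about 61 s of the 210 s allowed: the forceps and scalpel handle are on the mat (no scissors were there), the scoop, spatula and probe are in the chamber, the lid is pressed shut and the start button was pressed last; I checked the mat row by camera at the end, but the lid only by touch.

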